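Fill the instrument box and hold its lid ready

ROBOT

A 6-joint arm with a two-finger parallel gripper is mounted at the origin on a cart in front of the work surface, level with it; the furniture and walls round the work are solid. World frame = base frame: x ahead of the robot, y to its left, z up, the work surface at z = 0. Lengths are in m, angles in rad, forces in N, time in s.
With the tool pointing down it reaches from about 0.25 to 0.725 m from the base axis. Payload 4 kg.
Tool frame: the origin (TCP) lies midway between the tips of the shut fingers; the grasp point (between the pads) lies pinch_z behind it (pinch_z is the distance from the TCP to the grasp point, in m); z points along the fingers, y is the direction in which the jaws open and shut (so a half turn about z gives the same grasp; the last joint's range is limited). The gripper opens to 85 mm and grips with 20 to 120 N. Pads are 22 mm wide; open, the fingers measure 114 mm over their backs; the gripper's body (76 mm by 85 mm) begins 54 mm behind the grasp point. The pads swing forward as they close: fully open they stand 13 mm farther back than shut.
Start: joints at [1.125, 0.241, 0.005, 1.335, 0, 1.571], TCP at [0.216, 0.451, 0.231] pointing down, gripper open.
Joint ranges: [-2.72, 2.72], [-1.05, 1.87], [-1.09, 1.28], [-1.99, 2.15], [-1.42, 1.44], [-3.14, 3.14]. Speed limits (rad/s): [2.79, 2.79, 3.14, 3.14, 3.14, 3.14].

INTERFACE

Orientations are given as a unit quaternion [x, y, z, w].
In Python, from workcell import * gives the robot as it stands.
- The arm moves only by the tool move_arm, never from a script. Its argument "motion" is a list of rows, each a list of 3 entries, a list of its own where there are three numbers: the finger opening in mm, from 0 to 85.4, then the shift along the tool's x, y, z in units of 50 mm (1.0 is 50 mm), then the turn about the tool's z in units of 6 degrees (1.0 is 6 degrees). In form: [[claw, [dx, dy, dz], roll], ...]. A call has exactly 10 rows; each row is the pose to reach, as a shift and turn from the pose commanded when the call began, along the tool's axes at that moment; what a row does not reach only later rows make up. A row lasts 1/10 s, in which the tool goes at most 50 mm and 8.59 degrees, less where a joint would pass 70% of its speed; a pose out of reach is approached as far as the arm can. A call with a gripper value outside its range is refused whole. The fingers move at their own pace and stop on an object; the grip force is fixed at half the most. Time passes only in rows, so rows that repeat a pose let the fingers close, or fill a call up. It gives the time, the measured TCP pose, the force and the opening at its end, in the units of the state.
- get_obs(): the state, without advancing time (a new reading comes with each control period).
- camera(name): name is "scene" or "top"; returns a dict with "color" (400x640x3 uint8, red, green, blue), "fx", "fy", "cx", "cy" (pixels), "rvec" (rotation vector, rad) and "tvec" (3), from world to camera coordinates, as OpenCV has them. Camera axes: x right, y down, z forward; pixel columns grow to the right and rows downward; lengths in m; the calibration is good to about 2 mm. A picture is of the moment at which its call begins. There is no depth.
- job_done(): hands the job in, once; it reports no verdict.
The state is a dict: "clock": time; "joint_pos": joint angles; "joint_vel": joint speeds; "tau": joint torques, N m; "eef_pos": TCP position; "tool_rot": TCP orientation; "ft_force": force on the tool from outside, world axes, zero at the start; "ft_torque": the same for the moment, N m; "grip_width": finger opening in m.
Only numpy, scipy, OpenCV 4.12 (cv2) and the standard library are available. Lean on these libraries where they do the work, as an engineer would, in place of code of your own. Each camera call takes 0.05 s, during which the arm holds its last target.

TASK

Pick up the white sorting tray by its handle, tip all three rubber stoppers off it into the open steel instrument box without the gripper touching them, and set the empty tray back down flat on the bench. Then take the box's lid by its bar handle, carry it over the row of bottles and glassware without disturbing them, and hold it level and squarely above the box, centred and about two centimetres clear of the rim, touching neither the box nor anything else, so that I can slip a drying sachet in under it. Finish while still holding it there: do not put the lid down, let go of it, or shove the box about.

Things in the scene. Friction and masses are not known exactly. Their poses are not given: they have to be found in the camera images.
- box: open rectangular steel instrument box standing on the bench, 150 (x) x 110 (y) x 55 (z) mm outside, walls 4 mm with a rolled rim 8 mm thick at the top, floor 4 mm thick, 0.9 kg, loose. Origin: centre of the underside; x along its long sides, z up.
- box_rim (a point): centre of the box's mouth, level with the top of the rim (55 mm above the box's underside); axes as the box's.
- lid: flat steel lid of the box, lying on the bench right side up: plate 162 (x) x 122 (y) mm, 8 mm thick in the middle, 0.25 kg or so, flat underside. On top, lengthwise over its middle, a dark bar handle on two feet. Origin: centre of the underside; x along the long sides, z up.
- lid_handle (a point): middle of the lid's bar handle, 37 mm above the lid's underside. The bar is 80 mm long along the lid's x, 12 mm wide (y), 14 mm high, with 22 mm of clear space under it between the feet (10 mm thick, 32 mm either side of the middle); grasp it from above across its width.
- tray: small white sorting tray (scoop) lying on the bench with the stoppers on it: floor 90 (x) x 80 (y) mm, 3 mm thick, side walls 18 mm and back wall 26 mm high, no wall at the front; about 0.1 kg. Origin: centre of the floor's underside; z up, the open lip faces its own -x, the handle stands out behind at +x. At the start the lip faces roughly toward the box. The stoppers slide off when the lip is tipped down by 40 to 50 degrees.
- tray_grip (a point): point in the middle of the height of the tray's handle, 80 mm in +x of the tray's origin and 36 mm above its underside. The handle is a bar 14 mm wide (y), 24 mm high (24 to 48 mm above the tray's underside), reaching from 43 to 105 mm in +x; grasp it from above across its width.
- tray_lip (a point): middle of the tray's open front edge, on the floor's upper face: 45 mm in -x of the tray's origin, 3 mm above its underside.
- stopper_0: black rubber stopper, tapered, 20 mm across below and 24 mm across above, 22 mm high, 20 g, standing loose on the tray. Origin: centre of its small end.
- stopper_1: black rubber stopper, tapered, 20 mm across below and 24 mm across above, 22 mm high, 20 g, standing loose on the tray. Origin: centre of its small end.
- stopper_2: black rubber stopper, tapered, 20 mm across below and 24 mm across above, 22 mm high, 20 g, standing loose on the tray. Origin: centre of its small end.
- reagent_0: white dropper bottle, 28 mm across, 74 mm high, one of the row standing between lid and box; light, easily knocked over; leave alone. Origin: centre of the underside, z up.
- cylinder_25: clear measuring cylinder, foot 46 x 52 mm, 152 mm high, one of the row standing between lid and box; light, easily knocked over; leave alone. Origin: centre of the underside, z up.
- reagent_1: white dropper bottle, 28 mm across, 64 mm high, one of the row standing between lid and box; light, easily knocked over; leave alone. Origin: centre of the underside, z up.
- beaker_50: clear beaker, 46 mm across, 57 mm high, one of the row standing between lid and box; light, easily knocked over; leave alone. Origin: centre of the underside, z up.
- reagent_2: brown dropper bottle, 28 mm across, 69 mm high, one of the row standing between lid and box; light, easily knocked over; leave alone. Origin: centre of the underside, z up.
Things that resemble listed ones, but are neither listed nor needed, are in the scene too. What is shaped like the tray but purple is not meant.

How it is judged:
On the way, in this order (a step that is already met when the one before it is completed fails the run):
1. all three stoppers lie in the box, off the tray (x of stopper_0 in the frame of box between -0.075 and 0.075 m and y of stopper_0 in the frame of box between -0.055 and 0.055 m and z of each of stopper_0, stopper_1, stopper_2 in the frame of box below 0.05 m and contact force between each of stopper_0, stopper_1, stopper_2 and tray below 0.02 N and x of stopper_1 in the frame of box between -0.075 and 0.075 m and y of stopper_1 in the frame of box between -0.055 and 0.055 m and x of stopper_2 in the frame of box between -0.075 and 0.075 m and y of stopper_2 in the frame of box between -0.055 and 0.055 m), for 0.2 s.
2. the empty tray stands flat on the bench, let go (height (world z) of tray below 0.006 m and angle between tray's own z axis and vertical below 0.06 rad and contact force between the fingers and tray below 0.05 N), for 0.2 s.
At the end, for the whole second after the job is handed in: Lid held still, underside 8 to 35 mm above the rim, centred within 10 mm each way, long sides within 0.12 rad, level within 0.09 rad, touching only the gripper. Stoppers in the box; tray flat on the bench, let go; the row upright, each within 20 mm of its start (all of step 1 and all of step 2 and x of lid in the frame of box_rim between -0.01 and 0.01 m and y of lid in the frame of box_rim between -0.01 and 0.01 m and z of lid in the frame of box_rim between 0.008 and 0.035 m and angle between the x axis of lid and the x axis of box, either way round below 0.12 rad and angle between lid's own z axis and vertical below 0.09 rad and contact force between lid and box below 0.02 N and contact force between the fingers and lid above 1 N and linear speed of lid below 0.02 m/s and contact force between lid and reagent_0 below 0.02 N and contact force between lid and cylinder_25 below 0.02 N and contact force between lid and reagent_1 below 0.02 N and contact force between lid and beaker_50 below 0.02 N and contact force between lid and reagent_2 below 0.02 N and contact force between lid and stopper_0 below 0.02 N and contact force between lid and stopper_1 below 0.02 N and contact force between lid and stopper_2 below 0.02 N and contact force between lid and tray below 0.02 N and angle between each of reagent_0, cylinder_25, reagent_1, beaker_50, reagent_2's own z axis and vertical below 0.1 rad and distance of each of reagent_0, cylinder_25, reagent_1, beaker_50, reagent_2 from where it was at the start of the episode below 0.02 m); the arm keeps its last pose, push and grip.
It fails at once if the gripper touches a stopper (contact force between the fingers and stopper_0 above 0.5 N or contact force between the fingers and stopper_1 above 0.5 N or contact force between the fingers and stopper_2 above 0.5 N).
It fails at once if the box is shoved more than 30 mm (distance of box from where it was at the start of the episode above 0.03 m).
It fails at once if the lid touches the box (contact force between lid and box above 0.5 N).
It fails at once if a bottle or glass of the row is knocked over or shoved more than 30 mm (distance of any of reagent_0, cylinder_25, reagent_1, beaker_50, reagent_2 from where it was at the start of the episode above 0.03 m or angle between any of reagent_0, cylinder_25, reagent_1, beaker_50, reagent_2's own z axis and vertical above 0.5 rad).
It also fails if it takes over 72 s, if anything falls off the work surface, if the arm or the gripper's body presses on something with over 40 N, if the wrist force passes 120 N, or if a joint passes its speed limit or range.

## Working session

There is one attempt and no reset: what is moved stays moved. The work goes in short steps, Python scripts to look and compute and a tool call to move; the robot and the scene stay as the last step left them, time stands still between calls to the robot, and variables do not carry over. Pictures are saved under pics/ and viewed, and the job is handed in when it is done.

Besides the shell and the picture viewer there is one more tool, called after ">>>" in YAML: its name, and indented under it one key for each argument. move_arm: Moves the arm, as the interface text tells. Its arguments: {"type":"object","properties":{"motion":{"type":"array","items":{"type":"array"}}},"required":["motion"]}

```bash
mkdir -p pics; ls; python3 - <<'E'
from workcell import *
import cv2
o=get_obs()
for k,v in o.items(): print(k,v)
for n in("scene","top"):
    c=camera(n); cv2.imwrite(f"pics/{n}0.png",c["color"][:,:,::-1]); print(n,{k:v for k,v in c.items() if k!="color"})
try: print(pinch_z)
except Exception as e: print(e)
E
```

```text
pics
clock 0.0
joint_pos [1.12501740e+00 2.41395606e-01 3.68939920e-03 1.33517827e+00
 6.55594662e-06 1.57083818e+00]
joint_vel [-0.00072326 -0.00212214  0.00073345 -0.00134181 -0.00026447  0.00141156]
tau [-4.17598517e-05 -3.72321761e+01  2.52406704e+01  1.69132400e-02
 -1.45476197e-04  2.99002018e-06]
eef_pos [0.21530245 0.45056049 0.23040833]
tool_rot [ 2.21068820e-01  9.75257651e-01 -1.01752797e-03 -2.33966865e-04]
ft_force [-0.47193928 -0.72530049 -0.24681206]
ft_torque [-0.00239321 -0.04151982  0.05132613]
grip_width 0.08546881501671313
scene {'fx': 418.45659701262673, 'fy': 418.45659701262673, 'cx': 323.7869503292034, 'cy': 193.59601590395903, 'rvec': array([ 1.81210096, -0.96119897,  0.62310886]), 'tvec': array([-0.23960305,  0.24124919,  0.74763377])}
top {'fx': 454.1455765603937, 'fy': 454.1455765603937, 'cx': 316.69068593324596, 'cy': 197.95265689963406, 'rvec': array([ 2.1004319 , -2.14686744,  0.22105453]), 'tvec': array([0.04093656, 0.4590755 , 1.41500709])}
0.0187
```

View pics/scene0.png

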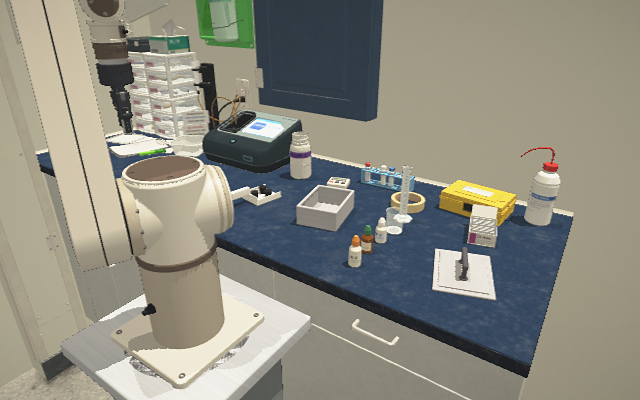

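View pics/top0.png

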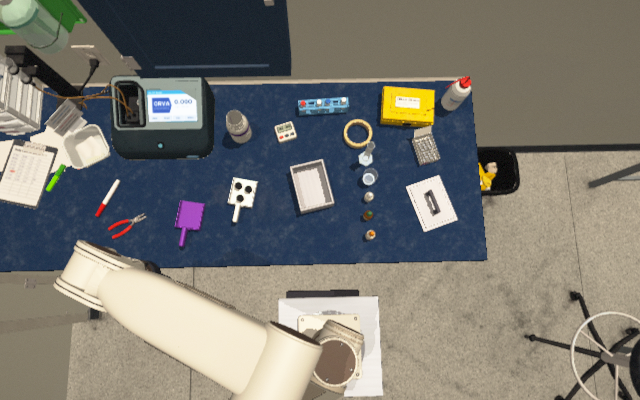

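```bash
cat > h.py <<'E'
from workcell import *
import numpy as np, cv2
from scipy.spatial.transform import Rotation as R
def proj(c,P):
    p,_=cv2.projectPoints(np.asarray(P,float).reshape(-1,3),c["rvec"],c["tvec"],np.array([[c["fx"],0,c["cx"]],[0,c["fy"],c["cy"]],[0,0,1.]]),None); return p.reshape(-1,2)
def unproj(c,uv,z):
    Rm=cv2.Rodrigues(c["rvec"])[0]; o=-Rm.T@c["tvec"]
    uv=np.asarray(uv,float).reshape(-1,2)
    d=np.c_[(uv[:,0]-c["cx"])/c["fx"],(uv[:,1]-c["cy"])/c["fy"],np.ones(len(uv))]@Rm
    return o+d*((z-o[2])/d[:,2])[:,None]
def crop(c,x0,y0,x1,y1,s,name,draw=None):
    im=cv2.resize(np.ascontiguousarray(c["color"][y0:y1,x0:x1,::-1]),None,fx=s,fy=s,interpolation=cv2.INTER_CUBIC)
    for seg in (draw or []):
        q=((proj(c,seg)-[x0,y0]+.5)*s-.5)
        cv2.polylines(im,[np.round(q*16).astype(np.int32)],False,(0,0,255),1,cv2.LINE_AA,4)
    cv2.imwrite("pics/"+name,im)
E
python3 - <<'E'
from h import *
c=camera("top")
crop(c,165,145,345,265,4,"t1.png"); crop(c,345,110,475,250,4,"t2.png")
c=camera("scene")
crop(c,220,165,420,305,4,"s1.png")
E
```

```text
(no output)
```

View pics/t1.png

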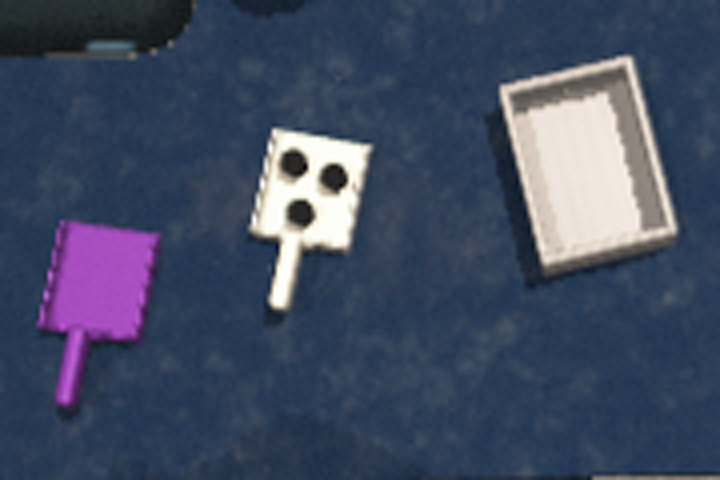

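View pics/t2.png

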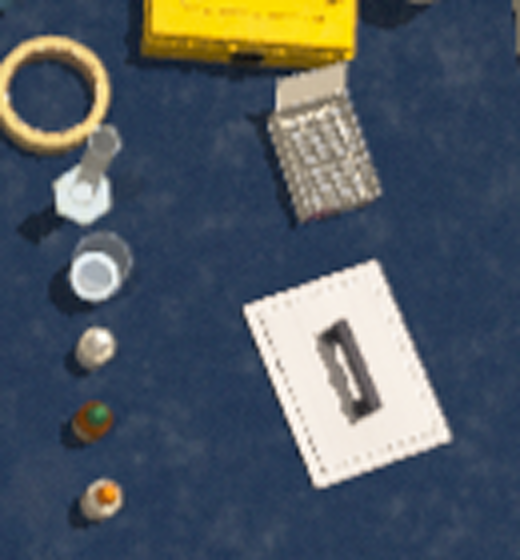

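View pics/s1.png

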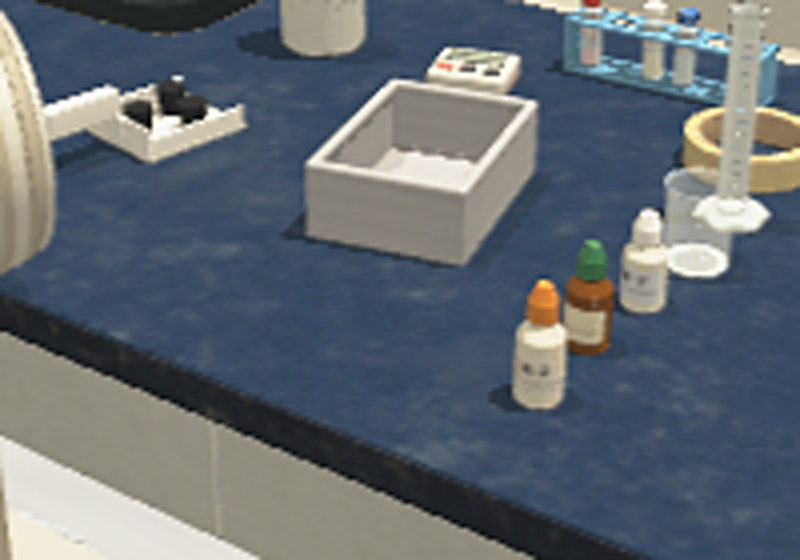

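```bash
cat > fit.py <<'E'
from h import *
from scipy.optimize import least_squares
def T(p,loc):
    x,y,a=p; loc=np.asarray(loc,float).reshape(-1,3); c,s=np.cos(a),np.sin(a)
    return np.c_[x+c*loc[:,0]-s*loc[:,1],y+s*loc[:,0]+c*loc[:,1],loc[:,2]]
def fitpose(obs,p0):
    # obs: list (cam,loc Nx3,uv Nx2)
    f=lambda p:np.concatenate([(proj(c,T(p,l))-uv).ravel() for c,l,uv in obs])
    r=least_squares(f,p0); return r.x,f(r.x)
def rect(a,b,z): return [[a,b,z],[a,-b,z],[-a,-b,z],[-a,b,z],[a,b,z]]
TR=[[[-.045,.04,.003],[-.045,-.04,.003]],[[-.045,.04,.018],[.045,.04,.018]],[[-.045,-.04,.018],[.045,-.04,.018]],[[.045,-.04,.026],[.045,.04,.026]],rect(.045,.04,0),
 [[.043,.007,.048],[.105,.007,.048],[.105,-.007,.048],[.043,-.007,.048]]]
BX=[rect(.075,.055,.055),rect(.067,.047,.055),rect(.075,.055,0)]
LD=[rect(.081,.061,0),rect(.081,.061,.008),[[-.04,.006,.044],[.04,.006,.044],[.04,-.006,.044],[-.04,-.006,.044],[-.04,.006,.044]]]
E
python3 - <<'E'
from fit import *
c=camera("top"); s=camera("scene")
a=lambda l,o,k=4:(np.array(l)+.5)/k-.5+np.array(o)
o1=(165,145);o2=(345,110);o3=(220,165)
tr,rt=fitpose([(c,[[-.045,.04,.010],[-.045,-.04,.010],[.045,-.04,.018],[.045,.04,.018],[.105,0,.04]],a([[272,128],[372,146],[348,250],[250,236],[280,308]],o1))],[.5,.2,3.14])
bx,rb=fitpose([(c,rect(.075,.055,.055)[:4],a([[500,87],[631,57],[677,235],[546,275]],o1)),
 ],[.5,0,0.2])
# lid corners order matched to box style
ld,rl=fitpose([(c,rect(.081,.061,.006)[:4],a([[244,308],[378,261],[451,440],[320,488]],o2))],[.45,-.3,.3])
for n,p,r in (("tray",tr,rt),("box",bx,rb),("lid",ld,rl)): print(n,p.round(4),r.round(1))
import json; json.dump(dict(tray=tr.tolist(),box=bx.tolist(),lid=ld.tolist()),open("p.json","w"))
d=[T(tr,q) for q in TR]+[T(bx,q) for q in BX]+[T(ld,q) for q in LD]
crop(c,205,150,345,250,5,"t3.png",d); crop(c,390,160,475,250,6,"t4.png",d); crop(s,220,165,380,245,5,"s3.png",d); crop(s,420,230,520,310,6,"s4.png",d)
E
```

```text
tray [0.4915 0.2737 2.9095] [ 25.1   5.  -23.4  -4.5 -24.5  -4.8  23.9   3.7  -1.2   0.1]
box [0.4996 0.046  0.2292] [-0.1  1.1  0.1  0.5  0.4  0.  -0.4 -1.5]
lid [ 0.4428 -0.3489  0.3226] [-0.2 -0.2  0.  -0.4  0.9  0.  -0.7  0.5]
```

View pics/t3.png

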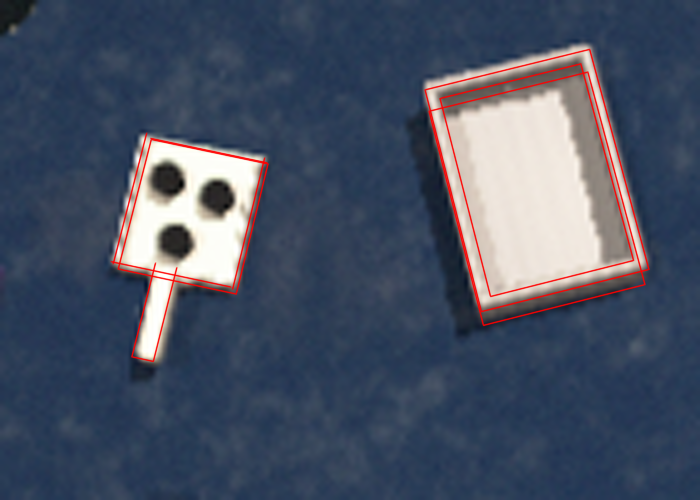

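View pics/t4.png

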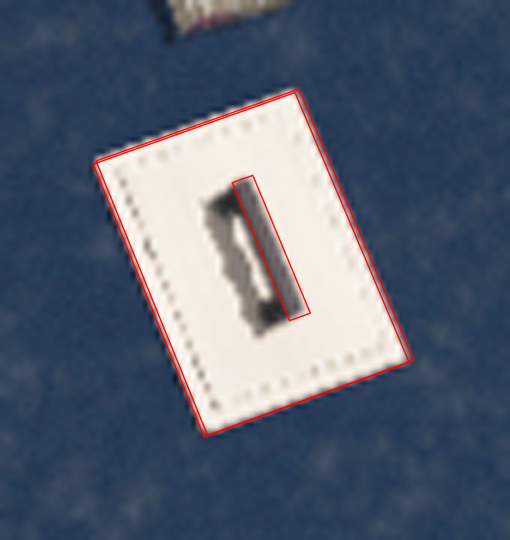

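View pics/s3.png

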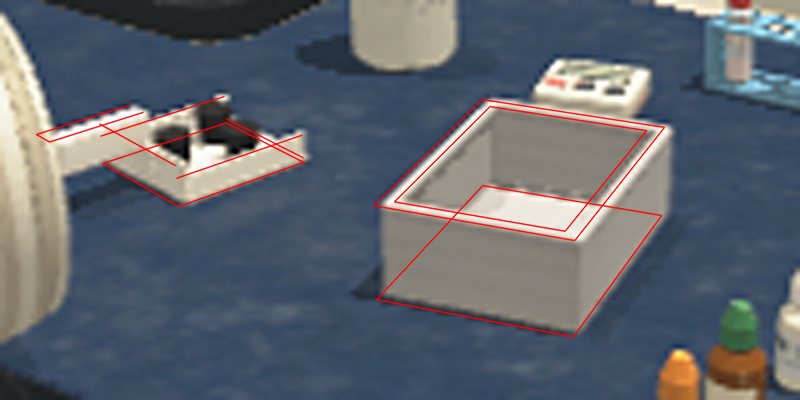

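View pics/s4.png

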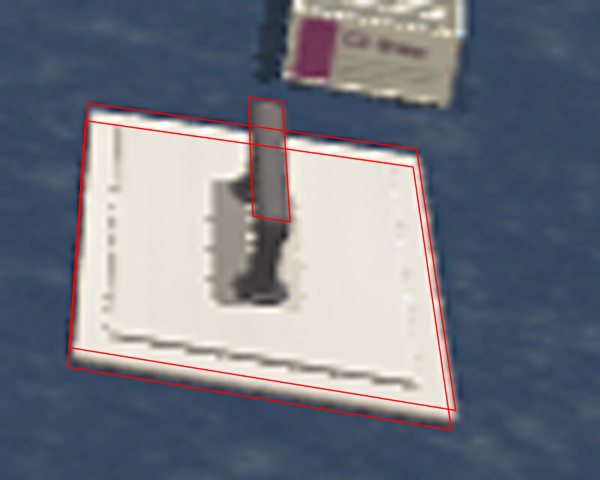

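```bash
cat >> fit.py <<'E'
def goto(xyz,yaw_y,pos=None,q=None):
    """shift (50mm units, tool axes) and roll (6deg units) from the measured pose so the grasp TCP is at xyz and tool y is along world angle yaw_y (mod pi)"""
    o=get_obs(); pos=o["eef_pos"] if pos is None else np.array(pos); Rm=R.from_quat(o["tool_rot"] if q is None else q).as_matrix()
    d=Rm.T@(np.array(xyz)-pos)/.05
    cur=np.arctan2(Rm[1,1],Rm[0,1]); e=(cur-yaw_y+np.pi/2)%np.pi-np.pi/2
    print("shift",d.round(3),"roll",round(np.degrees(e)/6,3),"cur yaw",round(cur,3),"j6",o["joint_pos"][5].round(3),"clock",o["clock"])
E
python3 - <<'E'
from fit import *
import json
c=camera("top"); s=camera("scene")
a=lambda l,o,k=4:(np.array(l)+.5)/k-.5+np.array(o)
o1=(165,145)
# t3: offset (205,150) scale5
tr,rt=fitpose([(c,[[-.045,-.04,.003],[.045,-.04,.018],[.045,.04,.018],[.105,0,.048]],np.array([a([[372,146]],o1)[0],a([[348,250]],o1)[0],a([[250,236]],o1)[0],a([[280,306]],o1)[0]]))],[.49,.27,2.91])
print(tr.round(4),rt.round(1))
P=json.load(open("p.json")); P["tray"]=tr.tolist(); json.dump(P,open("p.json","w"))
d=[T(tr,q) for q in TR]
crop(c,205,180,275,230,10,"t5.png",d)
g=T(tr,[[.08,0,.036]])[0]; print("grip",g)
goto([g[0],g[1],.1],tr[2]+np.pi/2)
# row
for n,uv in dict(orange=(102,500),green=(92,422),white=(95,348),beaker=(95,277),cyl=(82,197)).items():
    print(n,unproj(c,a([uv],(345,110)),0.0 if n in("beaker","cyl") else .03).round(3))
E
```

```text
[0.466  0.2344 2.1789] [  1.6   1.4 -15.6  -9.9  22.8  13.2  -8.7  -4.9]
grip [0.42027665 0.30002576 0.036     ]
shift [-4.997 -0.959  2.623] roll 4.936 cur yaw 1.125 j6 1.571 clock 0.4
orange [[ 0.34  -0.138  0.03 ]]
green [[ 0.403 -0.132  0.03 ]]
white [[ 0.464 -0.138  0.03 ]]
beaker [[ 0.53  -0.144  0.   ]]
cyl [[ 0.6   -0.136  0.   ]]
```

View pics/t5.png

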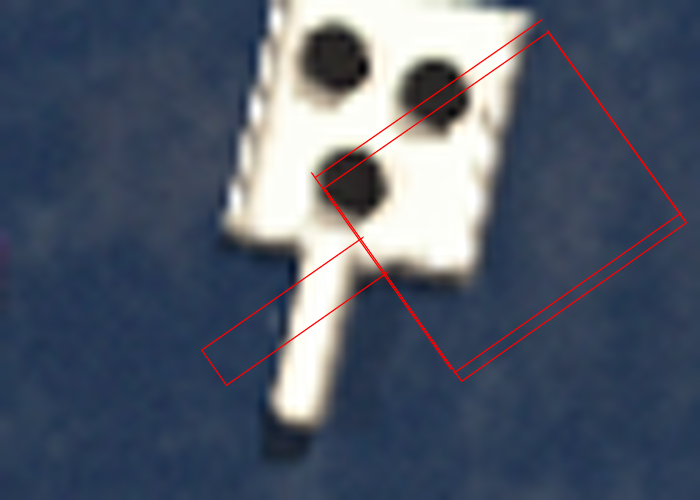

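```bash
python3 - <<'E'
from fit import *
import json
c=camera("top"); s=camera("scene")
a=lambda l,o,k=4:(np.array(l)+.5)/k-.5+np.array(o)
o1=(165,145)
tr,rt=fitpose([(c,[[-.045,.04,.018],[.045,.04,.026],[.045,-.04,.026],[-.045,-.04,.018],[.105,0,.048]],np.array([a([u],o1)[0] for u in ([372,146],[348,250],[250,236],[274,128],[280,309])]))],[.49,.27,2.91])
print(tr.round(4),rt.round(1))
P=json.load(open("p.json")); P["tray"]=tr.tolist(); json.dump(P,open("p.json","w"))
d=[T(tr,q) for q in TR]
crop(c,205,170,275,230,10,"t6.png",d)
g=T(tr,[[.08,0,.036]])[0]; print("grip",g)
goto([g[0],g[1],.1],tr[2]+np.pi/2)
E
```

```text
[0.4895 0.273  2.9514] [-0.4 -0.1 -0.  -0.   0.2 -0.6  0.3  0.4 -0.   0.3]
grip [0.41097051 0.28808143 0.036     ]
shift [-4.932 -1.256  2.626] roll -2.441 cur yaw 1.125 j6 1.571 clock 0.5
```

View pics/t6.png

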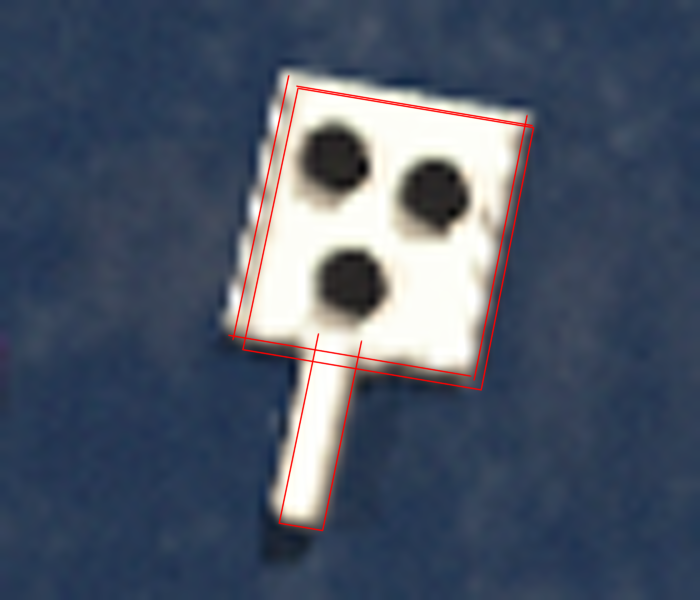

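>>> move_arm:
  motion:
    - [60,[-0.7,-0.2,0.4],-0.4]
    - [60,[-1.4,-0.4,0.8],-0.8]
    - [60,[-2.1,-0.5,1.1],-1.2]
    - [60,[-2.8,-0.7,1.5],-1.6]
    - [60,[-3.5,-0.9,1.9],-2.0]
    - [60,[-4.2,-1.1,2.2],-2.3]
    - [60,[-4.7,-1.2,2.5],-2.44]
    - [60,[-4.93,-1.26,2.6],-2.44]
    - [60,[-4.93,-1.26,2.6],-2.44]
    - [60,[-4.93,-1.26,2.6],-2.44]

```text
clock: 1.5
eef_pos: [0.4106, 0.2887, 0.1018]
tool_rot: [0.095, 0.995, 0.0, -0.0]
ft_force: [-0.1, -0.2, -0.2]
grip_width: 0.0601
```

```bash
python3 - <<'E'
from fit import *
import json
P=json.load(open("p.json")); tr=np.array(P["tray"])
g=T(tr,[[.08,0,.036]])[0]
c=camera("top"); crop(c,195,130,335,250,5,"t7.png")
o=get_obs(); print(o["eef_pos"],o["tool_rot"],o["grip_width"],o["ft_force"])
s=camera("scene"); crop(s,200,130,320,220,6,"s7.png")
goto([g[0],g[1]+.001,.018],tr[2]+np.pi/2)
E
```

```text
[0.41048592 0.2890333  0.10207308] [9.45123254e-02 9.95523520e-01 5.46657426e-04 2.05873054e-04] 0.06034420045337303 [-0.08390653  0.60890192  0.44444347]
shift [-0.009 -0.003  1.684] roll 0.014 cur yaw 1.382 j6 0.802 clock 1.6
```

View pics/t7.png

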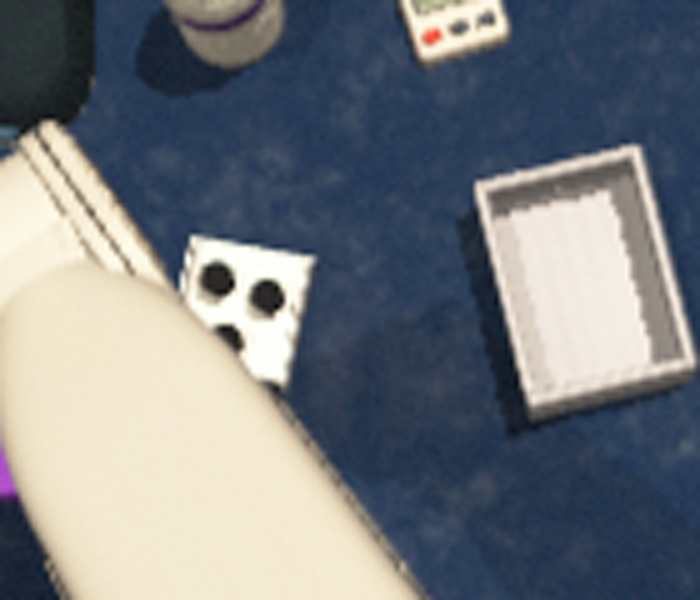

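View pics/s7.png

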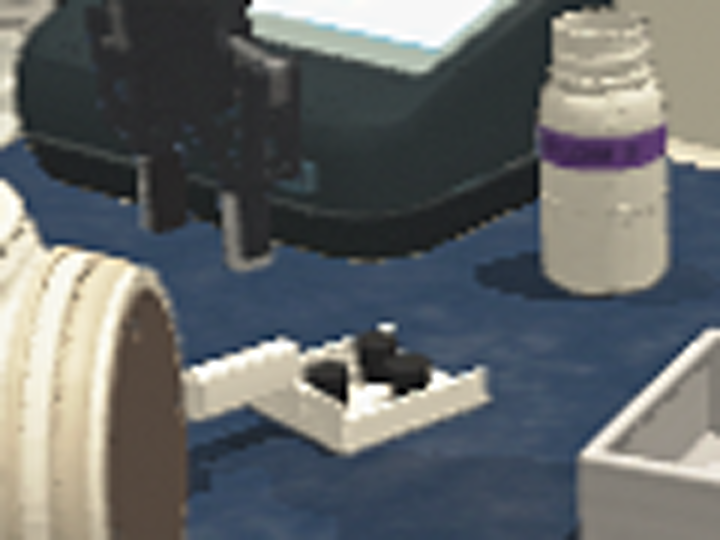

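>>> move_arm:
  motion:
    - [60,[0,0,0.5],0]
    - [60,[0,0,1.0],0]
    - [60,[0,0,1.4],0]
    - [60,[0,0,1.68],0]
    - [40,[0,0,1.68],0]
    - [13,[0,0,1.68],0]
    - [13,[0,0,1.68],0]
    - [13,[0,0,1.68],0]
    - [13,[0,0,1.68],0]
    - [13,[0,0,1.68],0]

```text
clock: 2.6
eef_pos: [0.4114, 0.289, 0.0186]
tool_rot: [0.095, 0.995, 0.001, 0.001]
ft_force: [-2.0, 1.6, 6.6]
grip_width: 0.0133
```

```bash
python3 - <<'E'
from fit import *
s=camera("scene"); crop(s,200,130,320,220,6,"s8.png")
o=get_obs(); print(o["eef_pos"],o["grip_width"],o["ft_force"],o["tau"])
E
```

```text
[0.411417   0.28905863 0.01862766] 0.013601664423678288 [-2.34019834  1.66586676  6.19035564] [-1.35776360e+00 -3.76362705e+01  1.79011846e+01 -3.62308323e-01
 -5.90175502e-01 -6.27845584e-03]
```

View pics/s8.png

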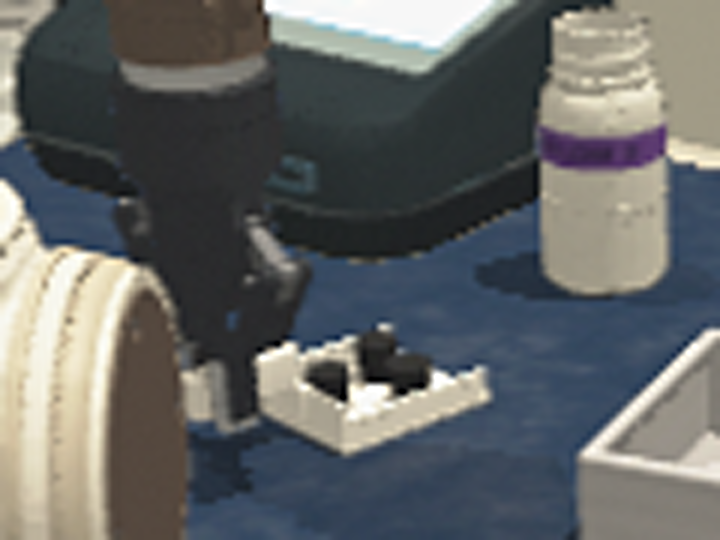

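>>> move_arm:
  motion:
    - [13,[0,0,-0.1],0]
    - [13,[0,0,-0.2],0]
    - [13,[0,0,-0.3],0]
    - [13,[0,0,-0.4],0]
    - [13,[0,0,-0.5],0]
    - [13,[0,0,-0.6],0]
    - [13,[0,0,-0.7],0]
    - [13,[0,0,-0.8],0]
    - [13,[0,0,-0.8],0]
    - [13,[0,0,-0.8],0]

```text
clock: 3.65
eef_pos: [0.4109, 0.2881, 0.0575]
tool_rot: [0.095, 0.995, 0.0, 0.0]
ft_force: [0.2, 0.4, -1.7]
grip_width: 0.0135
```

```bash
python3 - <<'E'
from fit import *
s=camera("scene"); crop(s,200,130,320,220,6,"s9.png")
o=get_obs(); print(o["eef_pos"],o["grip_width"],o["ft_force"])
E
```

```text
[0.41072112 0.28793973 0.05721273] 0.013468166572351092 [ 0.10171288  0.29109401 -1.62292223]
```

View pics/s9.png

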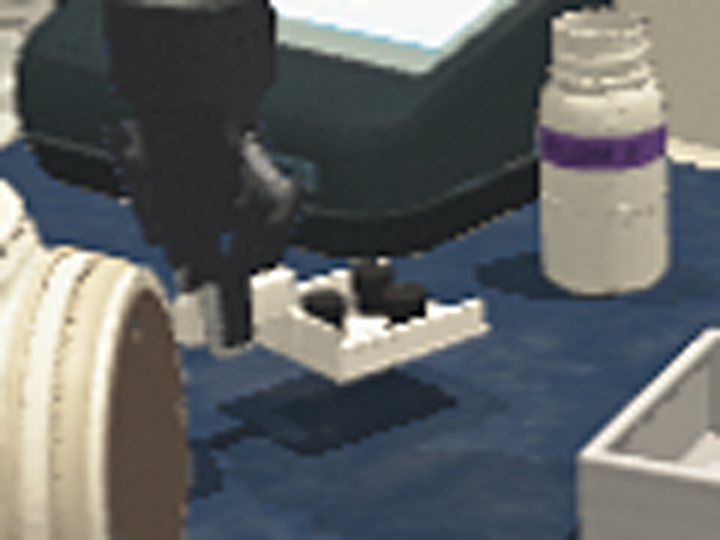

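>>> move_arm:
  motion:
    - [13,[0,0,0.1],0]
    - [13,[0,0,0.2],0]
    - [13,[0,0,0.3],0]
    - [13,[0,0,0.45],0]
    - [13,[0,0,0.45],0]
    - [13.5,[0,0,0.45],0]
    - [13.5,[0,0,0.45],0]
    - [13.5,[0,0,0.45],0]
    - [13.5,[0,0,0.45],0]
    - [13.5,[0,0,0.45],0]

```text
clock: 4.7
eef_pos: [0.411, 0.2881, 0.035]
tool_rot: [0.095, 0.995, 0.0, 0.0]
ft_force: [0.4, -0.1, -1.4]
grip_width: 0.0137
```

>>> move_arm:
  motion:
    - [13.7,[0,0,0],0]
    - [13.7,[0,0,0],0]
    - [13.7,[0,0,0],0]
    - [13.7,[0,0,0],0]
    - [13.7,[0,0,0],0]
    - [13.7,[0,0,0],0]
    - [13.7,[0,0,0],0]
    - [13.7,[0,0,0],0]
    - [13.7,[0,0,0],0]
    - [13.7,[0,0,0],0]

```text
clock: 5.7
eef_pos: [0.4108, 0.288, 0.0348]
tool_rot: [0.095, 0.995, -0.0, -0.0]
ft_force: [0.3, 0.0, -2.2]
grip_width: 0.0135
```

```bash
python3 - <<'E'
from fit import *
s=camera("scene"); crop(s,200,130,320,220,6,"s10.png")
o=get_obs(); print(o["eef_pos"],o["grip_width"],o["ft_force"],o["ft_torque"])
E
```

```text
[0.41081798 0.28799218 0.03479572] 0.013549094418308347 [-0.38972788 -0.18110091 -0.99453474] [0.05521593 0.14685379 0.00285106]
```

View pics/s10.png

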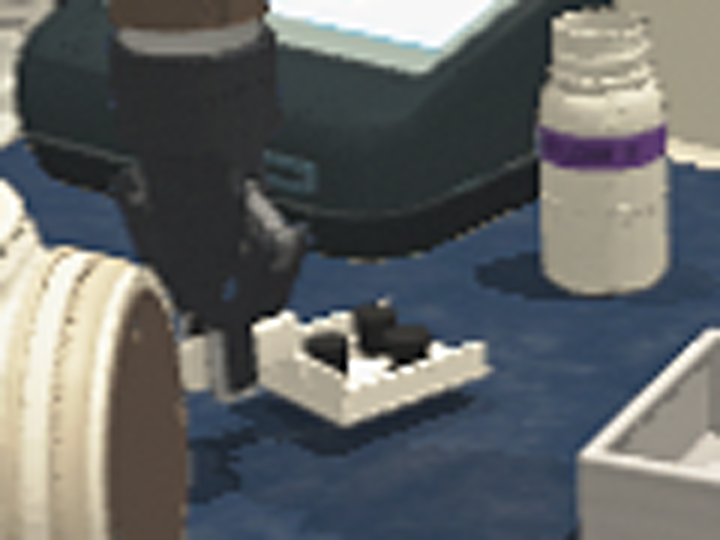

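>>> move_arm:
  motion:
    - [14.0,[0,0,0],0]
    - [14.0,[0,0,0],0]
    - [14.0,[0,0,0],0]
    - [14.0,[0,0,0],0]
    - [14.0,[0,0,0],0]
    - [14.0,[0,0,0],0]
    - [14.0,[0,0,0],0]
    - [14.0,[0,0,0],0]
    - [14.0,[0,0,0],0]
    - [14.0,[0,0,0],0]

```text
clock: 6.75
eef_pos: [0.4109, 0.2881, 0.0348]
tool_rot: [0.095, 0.995, 0.0, 0.0]
ft_force: [0.2, 0.4, -0.2]
grip_width: 0.0141
```

```bash
python3 - <<'E'
from fit import *
s=camera("scene"); crop(s,200,130,320,220,6,"s11.png")
o=get_obs(); print(o["eef_pos"],o["grip_width"],o["ft_force"],o["ft_torque"])
E
```

```text
[0.41092196 0.28813413 0.03487204] 0.013968655872261768 [ 0.3155039   0.47754284 -0.29960614] [ 0.12181765 -0.02792131 -0.0100439 ]
```

View pics/s11.png

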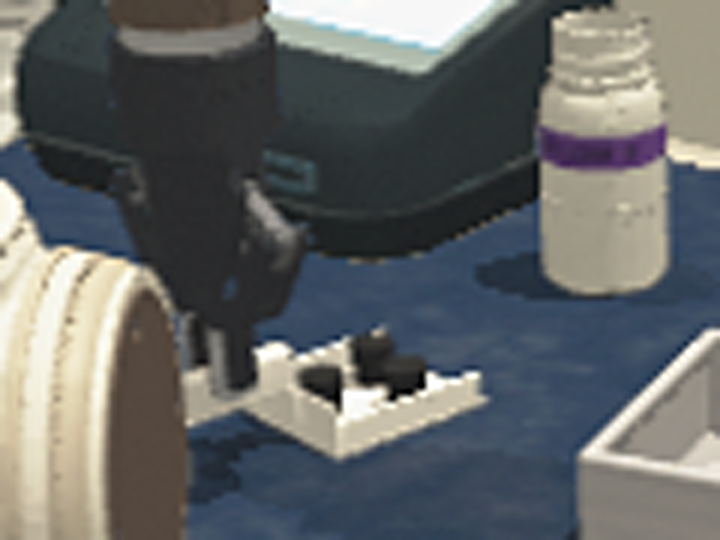

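>>> move_arm:
  motion:
    - [20,[0,0,0],0]
    - [20,[0.2,0,-0.06],0]
    - [20,[0.2,0,-0.06],0]
    - [13,[0.2,0,-0.06],0]
    - [13,[0.2,0,-0.06],0]
    - [13,[0.2,0,-0.06],0]
    - [13,[0.2,0,-0.06],0]
    - [13,[0.2,0,-0.2],0]
    - [13,[0.2,0,-0.36],0]
    - [13,[0.2,0,-0.36],0]

```text
clock: 7.8
eef_pos: [0.4023, 0.2905, 0.054]
tool_rot: [0.095, 0.995, 0.001, 0.001]
ft_force: [-0.6, 0.4, -1.6]
grip_width: 0.0133
```

>>> move_arm:
  motion:
    - [13,[0,0,0],0]
    - [13,[0,0,0],0]
    - [13.8,[0,0,0],0]
    - [13.8,[0,0,0],0]
    - [13.8,[0,0,0],0]
    - [13.8,[0,0,0],0]
    - [13.8,[0,0,0],0]
    - [13.8,[0,0,0],0]
    - [13.8,[0,0,0],0]
    - [13.8,[0,0,0],0]

```text
clock: 8.8
eef_pos: [0.401, 0.2899, 0.0528]
tool_rot: [0.095, 0.995, -0.0, 0.0]
ft_force: [-0.7, 0.1, -1.1]
grip_width: 0.0136
```

```bash
python3 - <<'E'
from fit import *
s=camera("scene"); crop(s,200,130,320,220,6,"s12.png")
o=get_obs(); print(o["eef_pos"],o["grip_width"],o["ft_force"],o["ft_torque"])
E
```

```text
[0.40104624 0.2899144  0.05282675] 0.013960611951690525 [-0.11340221 -0.03541152 -1.69245008] [-0.01681819 -0.05015757 -0.00846514]
```

View pics/s12.png

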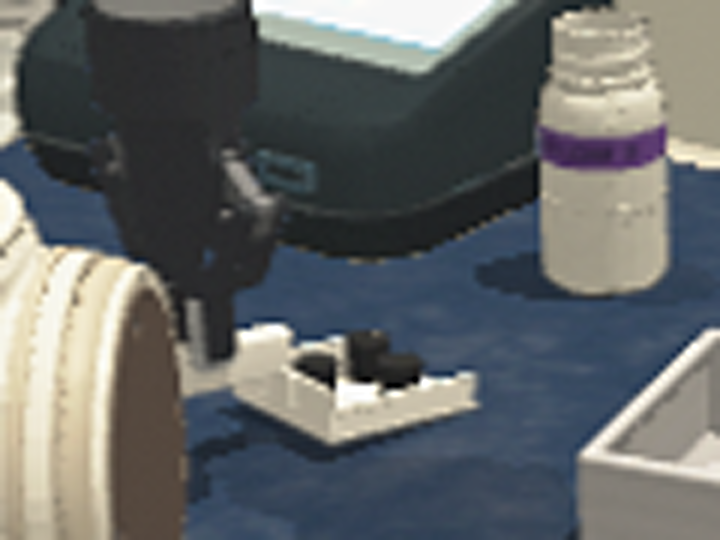

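>>> move_arm:
  motion:
    - [13.8,[0,0,-0.1],0]
    - [13.8,[0,0,-0.2],0]
    - [13.8,[0,0,-0.3],0]
    - [13.8,[0,0,-0.4],0]
    - [13.8,[0,0,-0.5],0]
    - [13.8,[0,0,-0.5],0]
    - [13.8,[0,0,-0.5],0]
    - [13.8,[0,0,-0.5],0]
    - [13.8,[0,0,-0.5],0]
    - [13.8,[0,0,-0.5],0]

```text
clock: 9.85
eef_pos: [0.4008, 0.29, 0.0777]
tool_rot: [0.095, 0.995, -0.0, -0.0]
ft_force: [-2.0, 0.9, 1.3]
grip_width: 0.0137
```

```bash
python3 - <<'E'
from fit import *
s=camera("scene"); crop(s,200,130,320,220,6,"s13.png")
o=get_obs(); print(o["eef_pos"],o["grip_width"],o["ft_force"],o["ft_torque"])
E
```

```text
[0.40083583 0.28991915 0.07769384] 0.013716629234462192 [-0.73125682 -0.25514927  1.12062994] [ 0.09631954  0.25657619 -0.00110102]
```

View pics/s13.png

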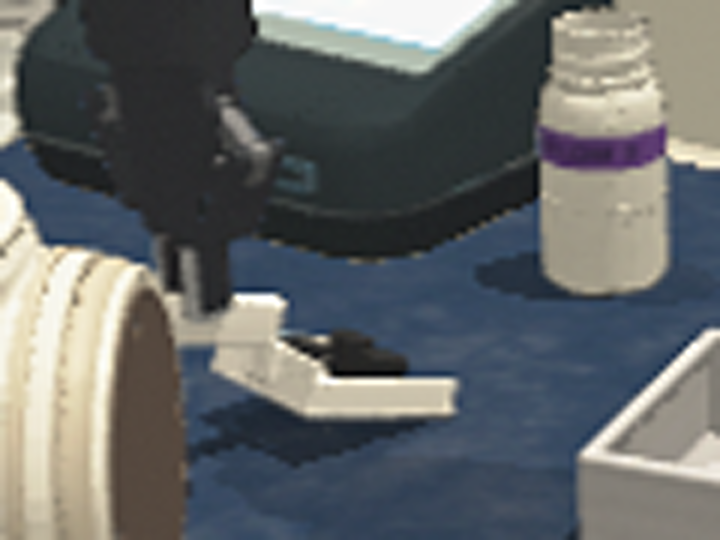

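>>> move_arm:
  motion:
    - [8,[0,0,0],0]
    - [8,[0,0,0],0]
    - [8,[0,0,-0.1],0]
    - [8,[0,0,-0.3],0]
    - [8,[0,0,-0.55],0]
    - [8,[0,0,-0.85],0]
    - [8,[0,0,-1.15],0]
    - [8,[0,0,-1.4],0]
    - [8,[0,0,-1.58],0]
    - [8,[0,0,-1.65],0]

```text
clock: 10.9
eef_pos: [0.4017, 0.2902, 0.1617]
tool_rot: [0.095, 0.995, 0.001, 0.001]
ft_force: [0.5, 0.1, -2.1]
grip_width: 0.0119
```

```bash
python3 - <<'E'
from fit import *
s=camera("scene"); crop(s,200,110,320,200,6,"s14.png")
o=get_obs(); print(o["eef_pos"],o["grip_width"],o["ft_force"],o["ft_torque"])
goto([.479,.133,.160],.229)
E
```

```text
[0.4016259  0.29021196 0.16161982] 0.011827767322501386 [-0.04937936  0.04856219 -1.44969984] [ 0.06745625  0.06226733 -0.00790908]
shift [-2.115 -2.795  0.032] roll 10.995 cur yaw 1.38 j6 0.816 clock 10.95
```

View pics/s14.png

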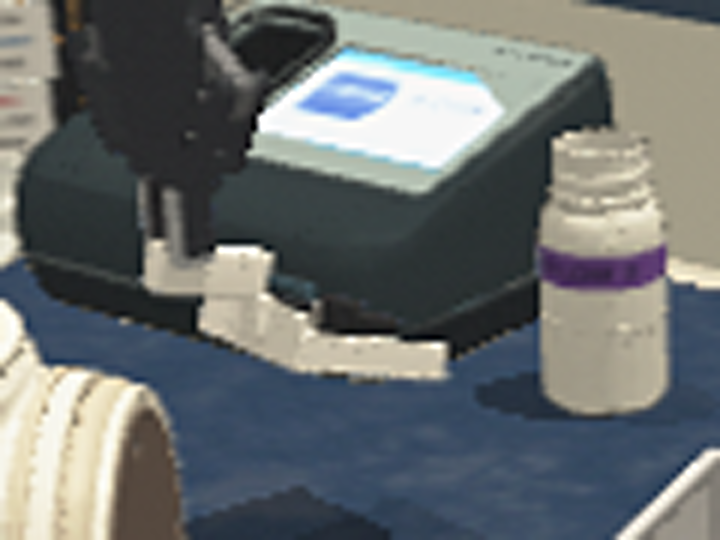

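>>> move_arm:
  motion:
    - [8,[-0.05,-0.07,0],0.2]
    - [8,[-0.15,-0.2,0],0.7]
    - [8,[-0.3,-0.4,0],1.5]
    - [8,[-0.45,-0.6,0],2.4]
    - [8,[-0.62,-0.82,0],3.3]
    - [8,[-0.78,-1.03,0],4.2]
    - [8,[-0.95,-1.25,0],5.1]
    - [8,[-1.1,-1.45,0],6.0]
    - [8,[-1.2,-1.6,0],6.7]
    - [8,[-1.25,-1.65,0],7.0]

```text
clock: 11.95
eef_pos: [0.4465, 0.1958, 0.1594]
tool_rot: [0.447, 0.895, -0.001, -0.001]
ft_force: [-0.6, 0.1, -1.0]
grip_width: 0.0123
```

```bash
python3 - <<'E'
from fit import *
goto([.479,.133,.160],.229)
E
```

```text
shift [-1.395 -0.235 -0.011] roll 3.963 cur yaw 0.644 j6 1.34 clock 11.95
```

>>> move_arm:
  motion:
    - [8,[-0.06,0,0],0.2]
    - [8,[-0.2,-0.03,0],0.6]
    - [8,[-0.4,-0.06,0],1.2]
    - [8,[-0.6,-0.1,0],1.8]
    - [8,[-0.8,-0.13,0],2.4]
    - [8,[-1.0,-0.16,0],3.0]
    - [8,[-1.18,-0.2,0],3.5]
    - [8,[-1.32,-0.22,0],3.85]
    - [8,[-1.4,-0.235,0],3.96]
    - [8,[-1.4,-0.235,0],3.96]

```text
clock: 12.95
eef_pos: [0.4798, 0.1339, 0.1603]
tool_rot: [0.62, 0.784, -0.0, -0.0]
ft_force: [0.4, 0.1, -0.6]
grip_width: 0.0119
```

```bash
python3 - <<'E'
from fit import *
goto([.479,.133,.160],.229)
s=camera("scene"); crop(s,230,110,370,230,5,"s15.png")
c=camera("top"); crop(c,250,130,350,230,6,"t15.png")
E
```

```text
shift [-0.013 -0.02   0.005] roll 0.031 cur yaw 0.232 j6 1.611 clock 12.95
```

View pics/s15.png

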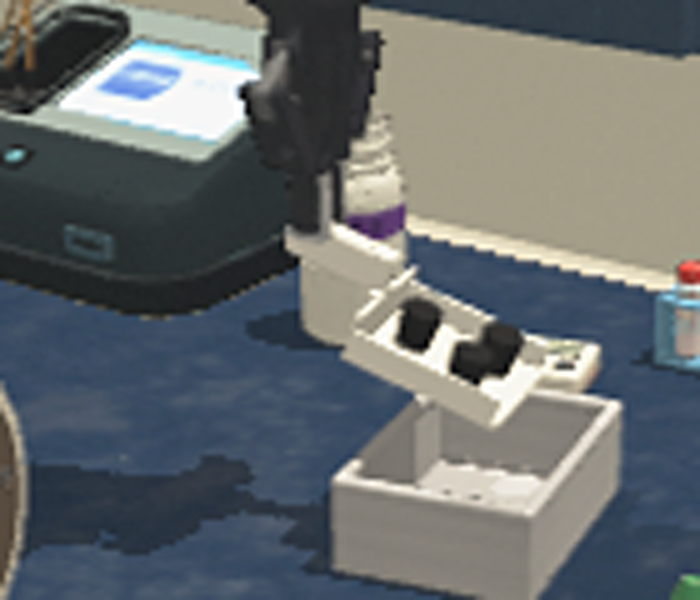

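View pics/t15.png

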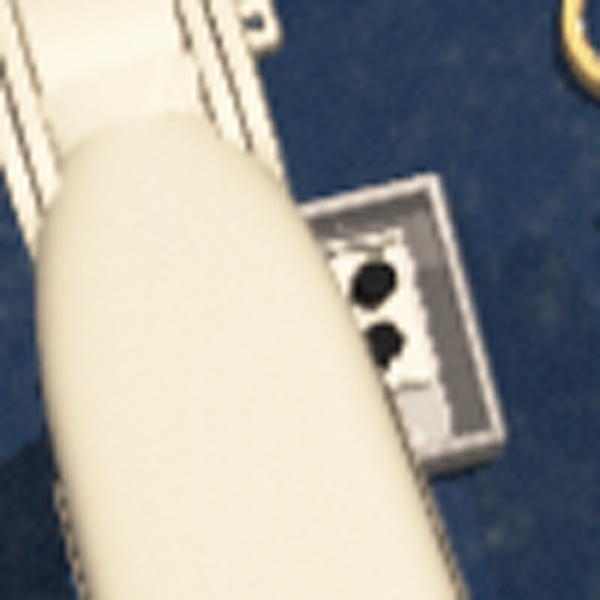

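>>> move_arm:
  motion:
    - [13.8,[0,0,0],0]
    - [13.8,[0,0,0],0]
    - [13.8,[0,0,0],0]
    - [13.8,[0,0,0],0]
    - [13.8,[0,0,0],0]
    - [13.8,[0,0,0],0]
    - [13.0,[0,0,0],0]
    - [8,[0,0,0],0]
    - [8,[0,0,0],0]
    - [8,[0,0,0],0]

```text
clock: 14.05
eef_pos: [0.4797, 0.1341, 0.1604]
tool_rot: [0.62, 0.784, 0.0, 0.0]
ft_force: [-0.4, 0.0, -0.4]
grip_width: 0.012
```

```bash
python3 - <<'E'
from fit import *
o=get_obs(); print(o["eef_pos"],o["grip_width"],o["ft_force"],o["ft_torque"])
s=camera("scene"); crop(s,230,110,370,230,5,"s16.png")
E
```

```text
[0.47968893 0.13413944 0.16036147] 0.012012166918315746 [-0.37407189  0.01017612 -0.44262328] [ 0.00140508 -0.02733012  0.0400381 ]
```

View pics/s16.png

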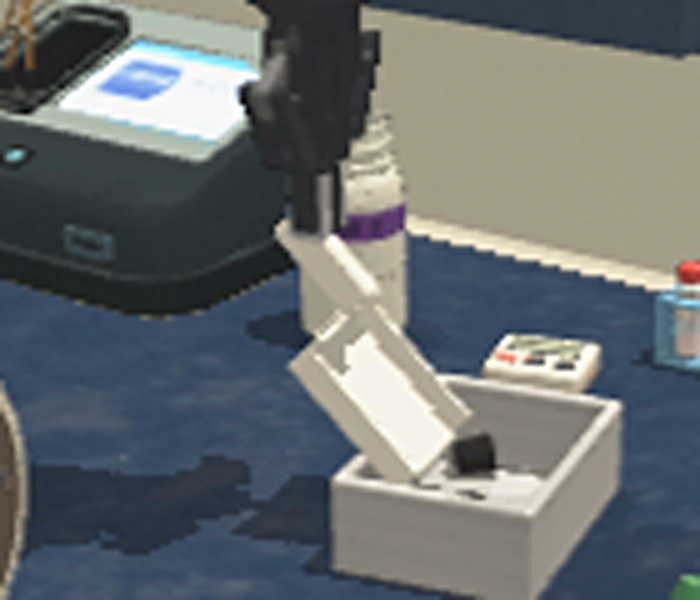

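>>> move_arm:
  motion:
    - [8,[0,0,-0.1],0]
    - [8,[0,0,-0.3],0]
    - [8,[0,0,-0.5],0]
    - [8,[0,0,-0.7],0]
    - [8,[0.2,0,-0.9],0]
    - [8,[0.6,0,-1.0],0]
    - [8,[1.2,0,-1.0],0]
    - [8,[1.8,0,-1.0],0]
    - [8,[2.4,0,-1.0],0]
    - [8,[2.6,0,-1.0],0]

```text
clock: 15.1
eef_pos: [0.4489, 0.2637, 0.211]
tool_rot: [0.619, 0.785, 0.001, -0.0]
ft_force: [-0.1, -0.1, -0.6]
grip_width: 0.0116
```

```bash
python3 - <<'E'
from fit import *
o=get_obs(); print(o["eef_pos"],o["grip_width"],o["ft_force"],o["ft_torque"],o["clock"])
s=camera("scene"); crop(s,200,90,370,230,4,"s17.png")
c=camera("top"); crop(c,200,110,360,240,5,"t17.png")
E
```

```text
[0.44886241 0.26365414 0.21103812] 0.01158722482160818 [-0.14271539 -0.05112043 -0.59910116] [0.04163487 0.00879526 0.00189446] 15.1
```

View pics/s17.png

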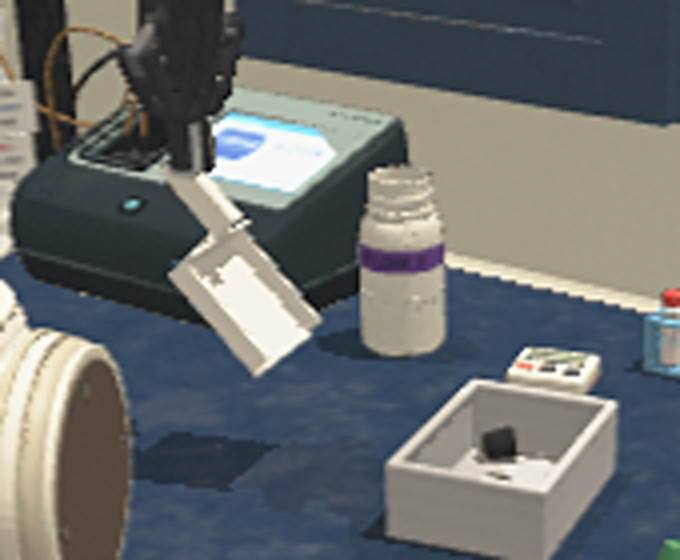

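View pics/t17.png

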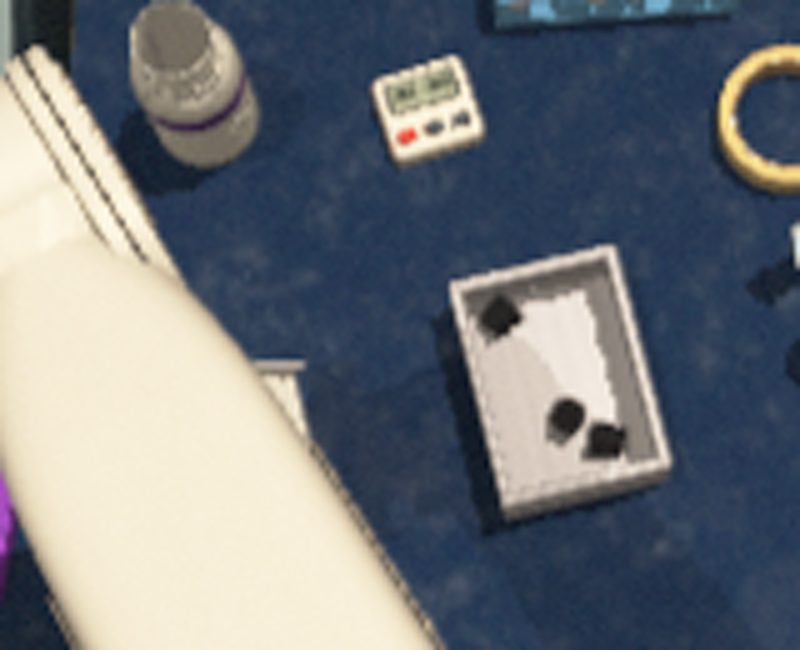

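>>> move_arm:
  motion:
    - [8,[0.1,0,0.1],0]
    - [8,[0.2,0,0.3],0]
    - [8,[0.4,0,0.5],0]
    - [8,[0.6,0,0.8],0]
    - [8,[0.6,0,1.1],0]
    - [8,[0.6,0,1.3],0]
    - [13,[0.6,0,1.5],0]
    - [13,[0.6,0,1.6],0]
    - [13,[0.6,0,1.7],0]
    - [13,[0.6,0,1.8],0]

```text
clock: 16.2
eef_pos: [0.4437, 0.2931, 0.1228]
tool_rot: [0.62, 0.785, 0.004, -0.002]
ft_force: [-4.8, 5.9, 18.7]
grip_width: 0.0131
```

```bash
python3 - <<'E'
from fit import *
o=get_obs(); print(o["eef_pos"],o["grip_width"],o["ft_force"],o["ft_torque"],o["clock"])
s=camera("scene"); crop(s,200,90,370,230,4,"s18.png")
E
```

```text
[0.44372966 0.29307368 0.12282177] 0.013120074858466097 [-4.81829675  5.8540144  18.65206306] [ 1.36713765  1.21711126 -0.09182286] 16.2
```

View pics/s18.png

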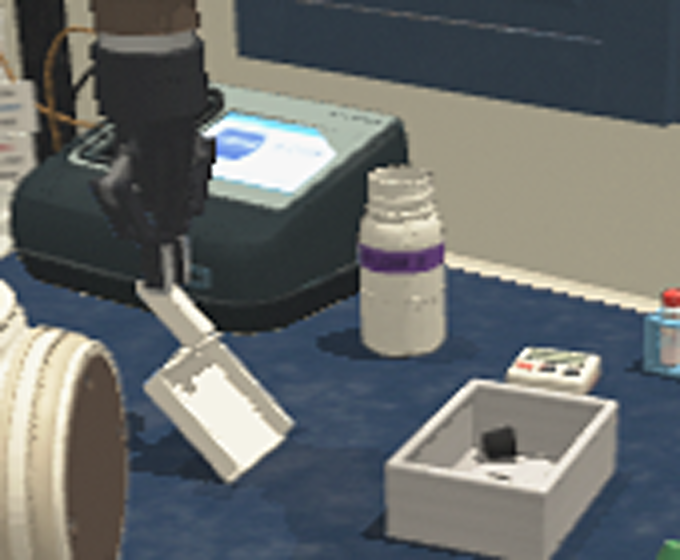

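>>> move_arm:
  motion:
    - [13.6,[0,0,0],0]
    - [13.75,[0,0,0],0]
    - [13.75,[0.05,0,0.1],0]
    - [13.75,[0.1,0,0.2],0]
    - [13.75,[0.15,0,0.3],0]
    - [13.75,[0.2,0,0.4],0]
    - [13.75,[0.25,0,0.5],0]
    - [13.75,[0.3,0,0.6],0]
    - [13.75,[0.3,0,0.7],0]
    - [13.75,[0.3,0,0.8],0]

```text
clock: 17.25
eef_pos: [0.4392, 0.3041, 0.0797]
tool_rot: [0.62, 0.784, -0.0, 0.0]
ft_force: [-0.7, 0.5, 0.6]
grip_width: 0.0136
```

```bash
python3 - <<'E'
from fit import *
o=get_obs(); print(o["eef_pos"],o["grip_width"],o["ft_force"],o["ft_torque"],o["clock"])
s=camera("scene"); crop(s,200,90,370,230,4,"s19.png")
E
```

```text
[0.43921841 0.30414065 0.07972247] 0.013620866295854782 [-0.68566428  0.48051695  0.61153886] [0.23055256 0.01797284 0.03183036] 17.25
```

View pics/s19.png

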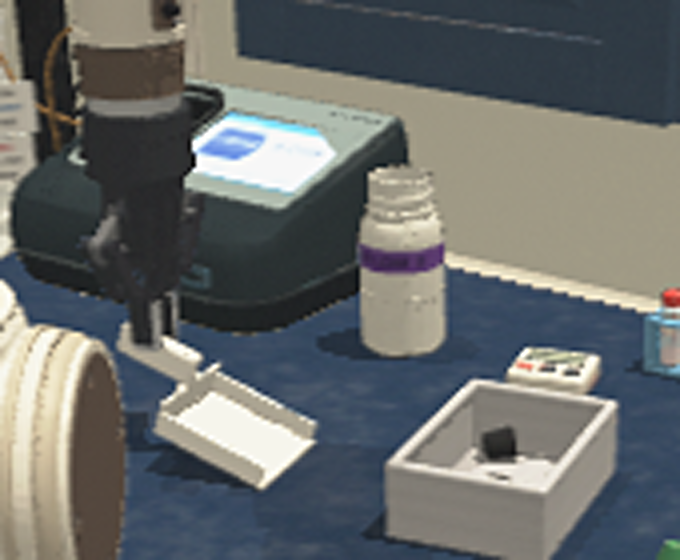

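Works well; tilt is about 20° now. Lower the rest (to TCP ≈ 0.045), release.

>>> move_arm:
  motion:
    - [13.75,[0.02,0,0.1],0]
    - [13.75,[0.05,0,0.2],0]
    - [13.75,[0.05,0,0.3],0]
    - [13.75,[0.05,0,0.4],0]
    - [13.75,[0.05,0,0.5],0]
    - [13.75,[0.05,0,0.6],0]
    - [13.75,[0.05,0,0.68],0]
    - [13.75,[0.05,0,0.72],0]
    - [14,[0.05,0,0.72],0]
    - [14.5,[0.05,0,0.72],0]

```text
clock: 18.3
eef_pos: [0.4387, 0.3066, 0.0443]
tool_rot: [0.62, 0.784, -0.0, 0.0]
ft_force: [-0.6, 0.3, 1.0]
grip_width: 0.0147
```

>>> move_arm:
  motion:
    - [25,[0,0,0],0]
    - [40,[0,0,0],0]
    - [40,[0,0,0],0]
    - [40,[0,0,-0.3],0]
    - [40,[0,0,-0.8],0]
    - [40,[0,0,-1.5],0]
    - [40,[0,0,-2.3],0]
    - [40,[0,0,-3.0],0]
    - [40,[0,0,-3.5],0]
    - [40,[0,0,-3.5],0]

```text
clock: 19.3
eef_pos: [0.4408, 0.3083, 0.224]
tool_rot: [0.62, 0.784, 0.004, 0.001]
ft_force: [0.0, -0.3, 0.1]
grip_width: 0.0399
```

```bash
python3 - <<'E'
from fit import *
import json
o=get_obs(); print(o["eef_pos"],o["grip_width"],o["ft_force"],o["ft_torque"],o["clock"])
s=camera("scene"); crop(s,200,90,370,230,4,"s20.png")
P=json.load(open("p.json")); ld=np.array(P["lid"])
goto([ld[0],ld[1],.24],ld[2]+np.pi/2)
E
```

```text
[0.44077901 0.30832332 0.22401357] 0.03992056127129649 [ 0.00486396 -0.31378639  0.10181451] [ 0.01522159 -0.00566281  0.0236265 ] 19.3
shift [-12.79   -2.968  -0.407] roll 14.143 cur yaw 0.233 j6 1.948 clock 19.35
```

View pics/s20.png

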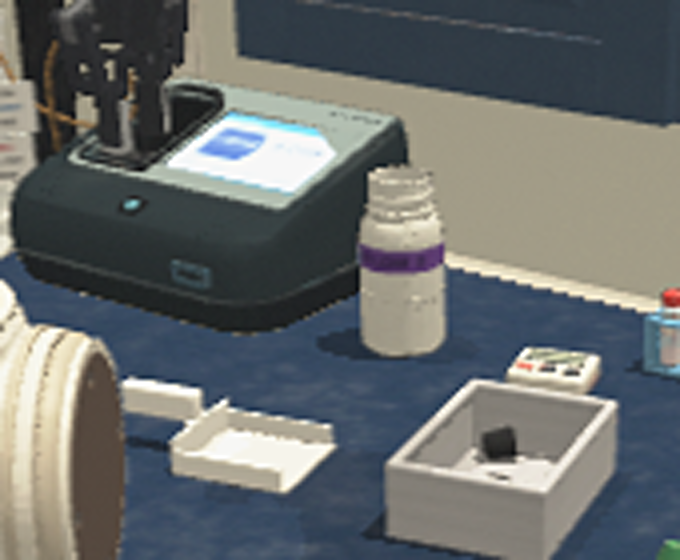

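>>> move_arm:
  motion:
    - [60,[-0.3,-0.1,-0.1],-0.4]
    - [60,[-0.8,-0.2,-0.2],-1.2]
    - [60,[-1.6,-0.4,-0.4],-2.2]
    - [60,[-2.4,-0.55,-0.4],-3.3]
    - [60,[-3.3,-0.75,-0.4],-4.4]
    - [60,[-4.1,-0.95,-0.4],-5.5]
    - [60,[-5.0,-1.15,-0.4],-6.6]
    - [60,[-5.9,-1.35,-0.4],-7.7]
    - [60,[-6.8,-1.6,-0.4],-8.8]
    - [60,[-7.6,-1.75,-0.4],-9.8]

```text
clock: 20.35
eef_pos: [0.4397, -0.085, 0.2378]
tool_rot: [0.153, 0.988, -0.0, -0.001]
ft_force: [0.0, -1.0, -0.6]
grip_width: 0.0596
```

```bash
python3 - <<'E'
from fit import *
import json
P=json.load(open("p.json")); ld=np.array(P["lid"]); bx=np.array(P["box"])
c=camera("top"); crop(c,215,140,355,250,5,"t21.png",[T(bx,q) for q in BX])
goto([ld[0],ld[1],.22],ld[2]+np.pi/2)
E
```

```text
shift [-1.629 -4.909  0.379] roll -6.04 cur yaw 1.261 j6 0.111 clock 20.4
```

View pics/t21.png

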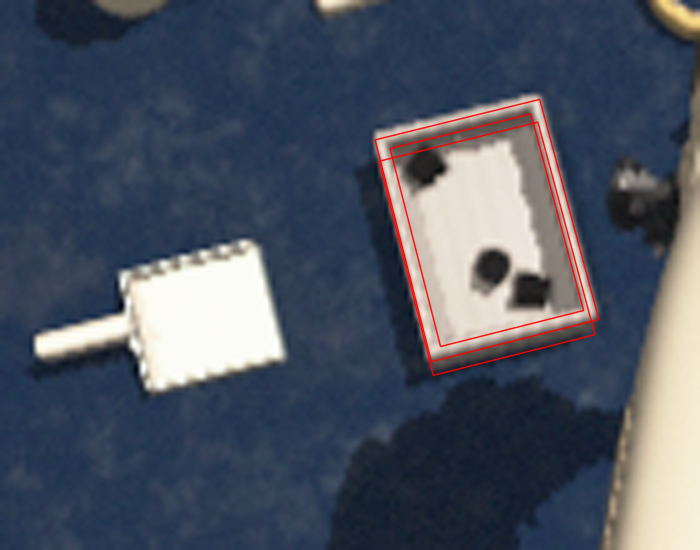

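>>> move_arm:
  motion:
    - [60,[-0.2,-0.7,0],-0.9]
    - [60,[-0.4,-1.4,0],-1.8]
    - [60,[-0.7,-2.1,0],-2.8]
    - [60,[-0.9,-2.8,0],-3.8]
    - [60,[-1.15,-3.5,0.1],-4.7]
    - [60,[-1.35,-4.1,0.2],-5.4]
    - [60,[-1.5,-4.6,0.3],-5.9]
    - [60,[-1.6,-4.85,0.38],-6.04]
    - [60,[-1.63,-4.91,0.38],-6.04]
    - [60,[-1.63,-4.91,0.38],-6.04]

```text
clock: 21.4
eef_pos: [0.443, -0.3413, 0.2189]
tool_rot: [-0.159, 0.987, 0.001, -0.001]
ft_force: [-0.8, 0.4, 0.7]
grip_width: 0.0597
```

```bash
python3 - <<'E'
from fit import *
import json
P=json.load(open("p.json")); ld=np.array(P["lid"])
goto([ld[0],ld[1],.0187],ld[2]+np.pi/2)
s=camera("scene"); crop(s,400,170,540,310,5,"s22.png")
c=camera("top"); crop(c,345,110,475,250,4,"t22.png")
E
```

```text
shift [ 0.044 -0.153  4.004] roll -0.029 cur yaw 1.89 j6 -0.976 clock 21.4
```

View pics/s22.png

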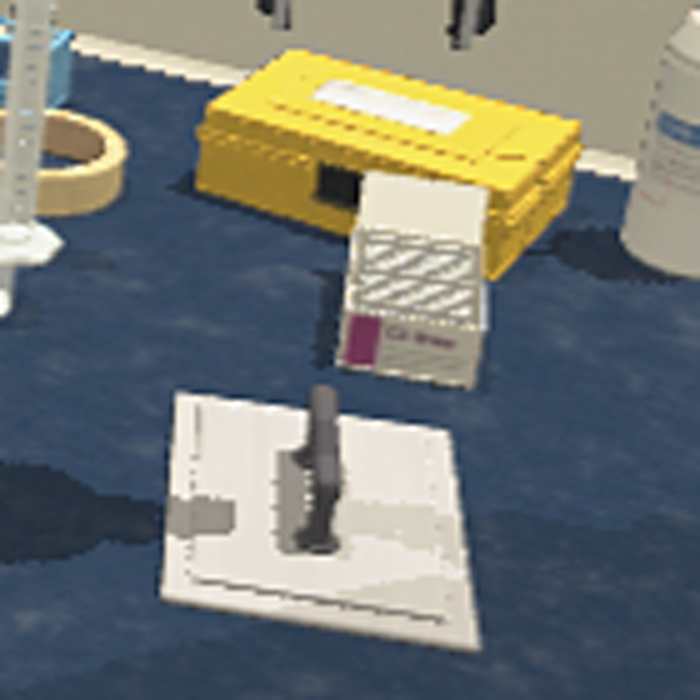

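View pics/t22.png

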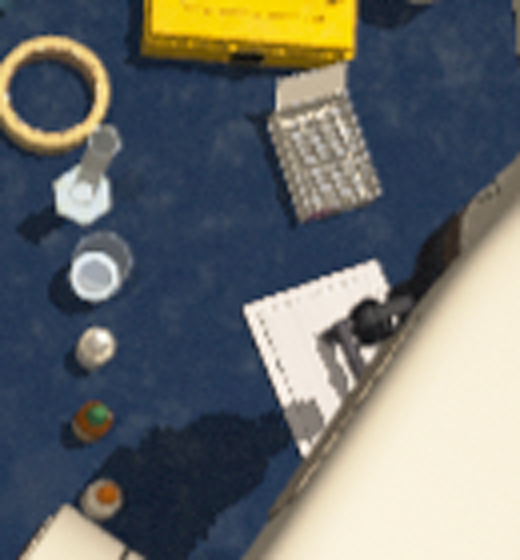

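>>> move_arm:
  motion:
    - [60,[0,0,0.4],0]
    - [60,[0,0,1.0],0]
    - [60,[0,0,1.7],0]
    - [60,[0,0,2.3],0]
    - [60,[0,0,2.8],0]
    - [60,[0,0,3.1],0]
    - [60,[0,0,3.2],0]
    - [60,[0,0,3.2],0]
    - [60,[0,0,3.2],0]
    - [60,[0,0,3.2],0]

```text
clock: 22.5
eef_pos: [0.4444, -0.3422, 0.0618]
tool_rot: [-0.16, 0.987, -0.001, 0.001]
ft_force: [-0.1, -1.1, -0.0]
grip_width: 0.0597
```

```bash
python3 - <<'E'
from fit import *
import json
P=json.load(open("p.json")); ld=np.array(P["lid"])
goto([ld[0],ld[1],.0200],ld[2]+np.pi/2)
s=camera("scene"); crop(s,400,190,540,310,5,"s23.png",[T(ld,q) for q in LD])
E
```

```text
shift [ 0.074 -0.115  0.835] roll -0.015 cur yaw 1.892 j6 -0.977 clock 22.5
```

View pics/s23.png

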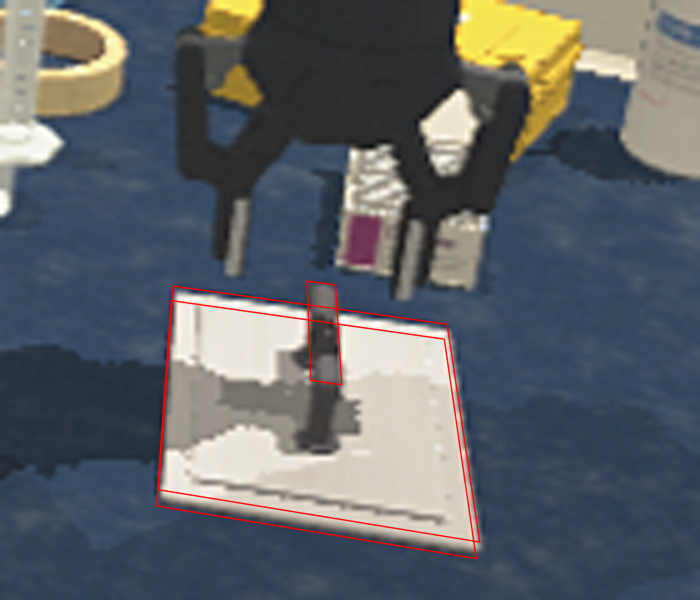

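>>> move_arm:
  motion:
    - [50,[0.05,-0.08,0.1],0]
    - [50,[0.07,-0.12,0.3],0]
    - [50,[0.07,-0.12,0.55],0]
    - [50,[0.07,-0.12,0.75],0]
    - [50,[0.07,-0.12,0.83],0]
    - [50,[0.07,-0.12,0.83],0]
    - [25,[0.07,-0.12,0.83],0]
    - [16,[0.07,-0.12,0.83],0]
    - [16,[0.07,-0.12,0.83],0]
    - [16,[0.07,-0.12,0.83],0]

```text
clock: 23.55
eef_pos: [0.4425, -0.3489, 0.0194]
tool_rot: [-0.16, 0.987, -0.001, 0.0]
ft_force: [0.1, 0.3, -0.0]
grip_width: 0.0165
```

```bash
python3 - <<'E'
from fit import *
import json
P=json.load(open("p.json")); ld=np.array(P["lid"])
o=get_obs(); print(o["grip_width"],o["ft_force"])
goto([ld[0],ld[1],.0200],ld[2]+np.pi/2)
s=camera("scene"); crop(s,420,200,520,300,7,"s24.png")
E
```

```text
0.016471413450815844 [ 0.1381134   0.30096371 -0.03914808]
shift [-0.006 -0.002 -0.013] roll -0.017 cur yaw 1.892 j6 -0.988 clock 23.55
```

View pics/s24.png

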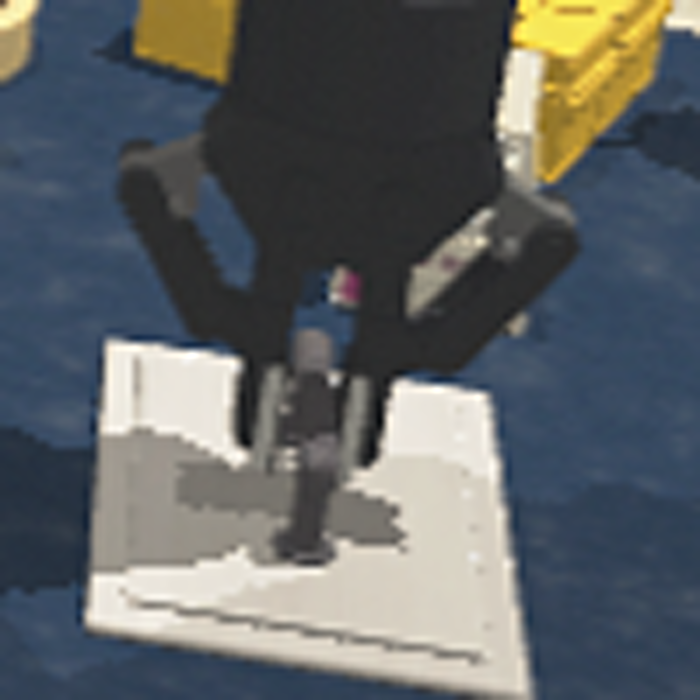

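>>> move_arm:
  motion:
    - [6,[0,0,0],0]
    - [4,[0,0,0],0]
    - [4,[0,0,0],0]
    - [4,[0,0,0],0]
    - [4,[0,0,0],0]
    - [4,[0,0,-0.1],0]
    - [4,[0,0,-0.25],0]
    - [4,[0,0,-0.45],0]
    - [4,[0,0,-0.6],0]
    - [4,[0,0,-0.6],0]

```text
clock: 24.6
eef_pos: [0.4429, -0.3492, 0.0504]
tool_rot: [-0.16, 0.987, -0.001, 0.001]
ft_force: [-0.2, 0.3, -2.6]
grip_width: 0.0109
```

```bash
python3 - <<'E'
from fit import *
o=get_obs(); print(o["eef_pos"],o["grip_width"],o["ft_force"],o["ft_torque"])
s=camera("scene"); crop(s,400,180,520,300,6,"s25.png")
E
```

```text
[ 0.44293831 -0.34921196  0.05037383] 0.010940768445809712 [-0.21770908  0.25354587 -2.64530632] [-0.0264993  -0.02661032  0.04386178]
```

View pics/s25.png

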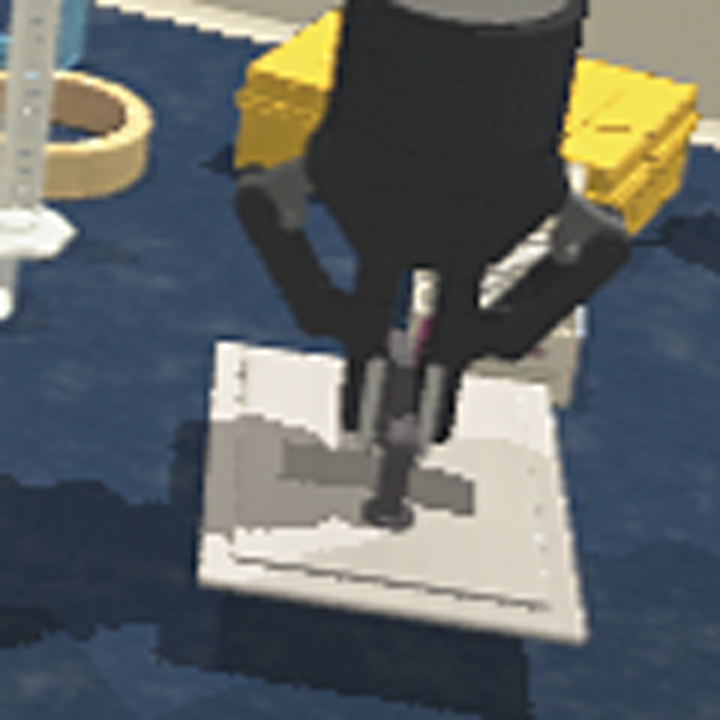

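>>> move_arm:
  motion:
    - [4,[0,0,-0.15],0]
    - [4,[0,0,-0.45],0]
    - [4,[0,0,-0.85],0]
    - [4,[0,0,-1.3],0]
    - [4,[0,0,-1.8],0]
    - [4,[0,0,-2.3],0]
    - [4,[0,0,-2.8],0]
    - [4,[0,0,-3.2],0]
    - [4,[0,0,-3.45],0]
    - [4,[0,0,-3.5],0]

```text
clock: 25.65
eef_pos: [0.4427, -0.349, 0.2259]
tool_rot: [-0.16, 0.987, -0.001, 0.001]
ft_force: [0.9, -0.7, -2.2]
grip_width: 0.0108
```

```bash
python3 - <<'E'
from fit import *
import json
P=json.load(open("p.json")); bx=np.array(P["box"])
o=get_obs(); print(o["eef_pos"],o["grip_width"],o["ft_force"],o["ft_torque"])
goto([bx[0],bx[1],.22],bx[2]+np.pi/2)
E
```

```text
[ 0.44268191 -0.34904931  0.22590395] 0.010754816471861158 [ 0.92193617 -0.74142045 -2.22747848] [ 0.00353566 -0.04494715  0.00216381]
shift [-3.571  7.139  0.104] roll 0.874 cur yaw 1.892 j6 -0.988 clock 25.65
```

>>> move_arm:
  motion:
    - [4,[-0.05,0.1,0],0]
    - [4,[-0.15,0.3,0],0]
    - [4,[-0.32,0.65,0],0.1]
    - [4,[-0.55,1.1,0],0.2]
    - [4,[-0.8,1.6,0],0.3]
    - [4,[-1.05,2.1,0],0.4]
    - [4,[-1.3,2.6,0],0.5]
    - [4,[-1.55,3.1,0],0.6]
    - [4,[-1.8,3.6,0],0.7]
    - [4,[-2.05,4.1,0],0.87]

```text
clock: 26.65
eef_pos: [0.4737, -0.1194, 0.2226]
tool_rot: [-0.115, 0.993, 0.001, -0.001]
ft_force: [0.4, 0.3, -1.9]
grip_width: 0.0109
```

```bash
python3 - <<'E'
from fit import *
import json
P=json.load(open("p.json")); bx=np.array(P["box"])
goto([bx[0],bx[1],.22],bx[2]+np.pi/2)
E
```

```text
shift [-1.259  3.104  0.054] roll 0.005 cur yaw 1.801 j6 -0.477 clock 26.65
```

>>> move_arm:
  motion:
    - [4,[-0.2,0.5,0],0]
    - [4,[-0.4,1.0,0],0]
    - [4,[-0.6,1.5,0],0]
    - [4,[-0.8,1.95,0],0]
    - [4,[-0.95,2.35,0],0]
    - [4,[-1.08,2.65,0],0]
    - [4,[-1.15,2.85,0],0]
    - [4,[-1.18,2.9,0],0]
    - [4,[-1.18,2.9,0],0]
    - [4,[-1.18,2.9,0],0]

```text
clock: 27.65
eef_pos: [0.4988, 0.0324, 0.2236]
tool_rot: [-0.114, 0.993, -0.0, -0.0]
ft_force: [0.3, 0.5, -2.3]
grip_width: 0.0109
```

```bash
python3 - <<'E'
from fit import *
import json
P=json.load(open("p.json")); bx=np.array(P["box"])
goto([bx[0],bx[1],.13],bx[2]+np.pi/2)
s=camera("scene"); crop(s,260,110,420,270,4,"s26.png")
c=camera("top"); crop(c,270,130,400,250,5,"t26.png")
E
```

```text
shift [-0.078  0.262  1.872] roll -0.001 cur yaw 1.8 j6 -0.164 clock 27.65
```

View pics/s26.png

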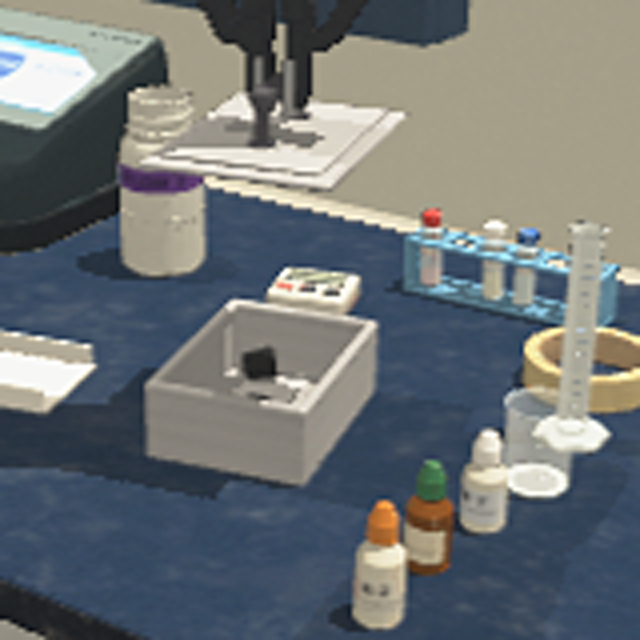

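View pics/t26.png

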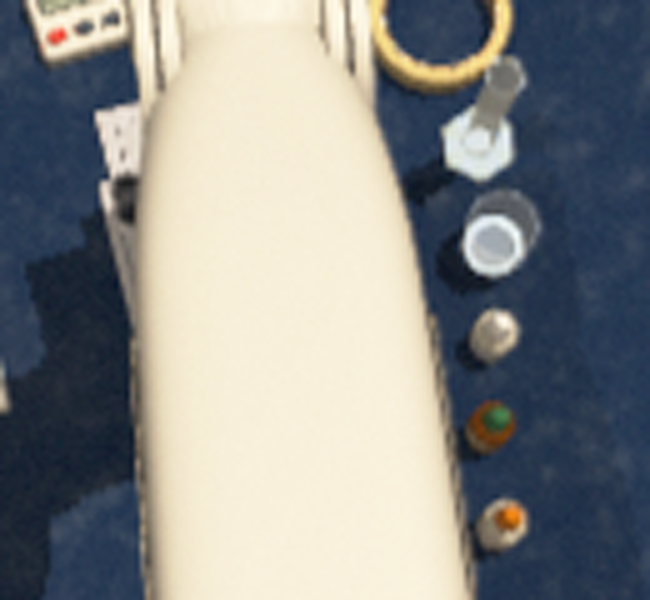

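>>> move_arm:
  motion:
    - [4,[-0.03,0.1,0],0]
    - [4,[-0.06,0.2,0.1],0]
    - [4,[-0.08,0.26,0.3],0]
    - [4,[-0.08,0.26,0.6],0]
    - [4,[-0.08,0.26,0.95],0]
    - [4,[-0.08,0.26,1.3],0]
    - [4,[-0.08,0.26,1.6],0]
    - [4,[-0.08,0.26,1.8],0]
    - [4,[-0.08,0.26,1.87],0]
    - [4,[-0.08,0.26,1.87],0]

```text
clock: 28.75
eef_pos: [0.4997, 0.0466, 0.1297]
tool_rot: [-0.115, 0.993, 0.0, -0.001]
ft_force: [0.3, 0.1, -2.5]
grip_width: 0.0111
```

```bash
python3 - <<'E'
from fit import *
import json
P=json.load(open("p.json")); bx=np.array(P["box"])
goto([bx[0],bx[1],.095],bx[2]+np.pi/2)
o=get_obs(); print(o["eef_pos"],o["ft_force"],o["ft_torque"])
s=camera("scene"); p=o["eef_pos"]
lid=[p[0],p[1],bx[2]]; z0=p[2]-.020
L=[[[x,y,z+z0] for x,y,z in q] for q in LD]
crop(s,270,140,390,240,6,"s27.png",[T(lid,q) for q in L]+[T(bx,q) for q in BX])
E
```

```text
shift [ 0.003 -0.011  0.694] roll 0.006 cur yaw 1.801 j6 -0.137 clock 28.75
[0.49968727 0.04657643 0.12971779] [ 0.25013585  0.11543617 -2.49183775] [ 0.01732763  0.02070435 -0.01760866]
```

View pics/s27.png

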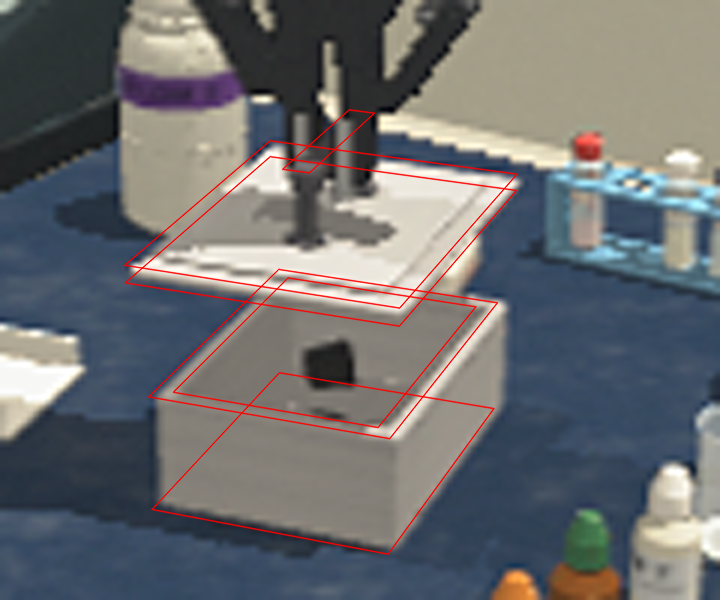

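```bash
python3 - <<'E'
from h import *
s=camera("scene")
a=cv2.imread("pics/scene0.png"); b=np.ascontiguousarray(s["color"][:,:,::-1]); cv2.imwrite("pics/scene_b.png",b)
for (x0,y0,x1,y1) in [(330,205,375,240),(295,205,340,238)]:
    A=cv2.cvtColor(a[y0:y1,x0:x1],cv2.COLOR_BGR2GRAY).astype(np.float32);B=cv2.cvtColor(b[y0:y1,x0:x1],cv2.COLOR_BGR2GRAY).astype(np.float32)
    print(cv2.phaseCorrelate(A,B,cv2.createHanningWindow(A.shape[::-1],cv2.CV_32F)))
m=np.hstack([a[180:240,285:365],b[180:240,285:365]]); cv2.imwrite("pics/cmp.png",cv2.resize(m,None,fx=5,fy=5,interpolation=cv2.INTER_CUBIC))
ta=cv2.imread("pics/top0.png")
E
```

```text
((0.5567404597500243, 0.11397986118837267), 0.9887613396585724)
((0.6548095232326041, 0.2584487626059513), 0.7793885925669729)
```

View pics/cmp.png

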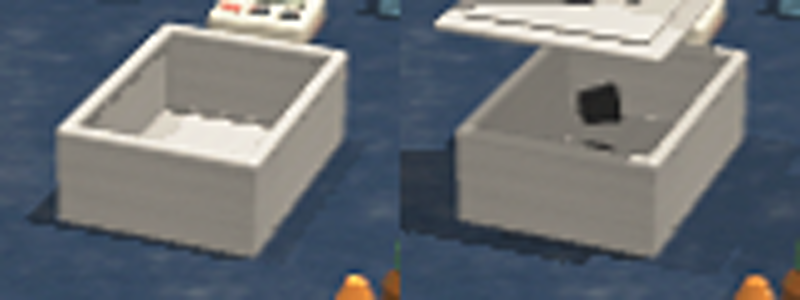

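```bash
python3 - <<'E'
from fit import *
import json
P=json.load(open("p.json")); bx=np.array(P["box"])
s=camera("scene")
u=proj(s,[[bx[0],bx[1],.03]]); print((unproj(s,u+[[.6,.18]],.03)-unproj(s,u,.03))[0])
im=s["color"][:,:,::-1]
crop(s,285,150,375,215,8,"s28a.png"); crop(s,290,185,370,245,8,"s28b.png")
E
```

```text
[-6.78101318e-06 -1.96667703e-03  0.00000000e+00]
```

View pics/s28a.png

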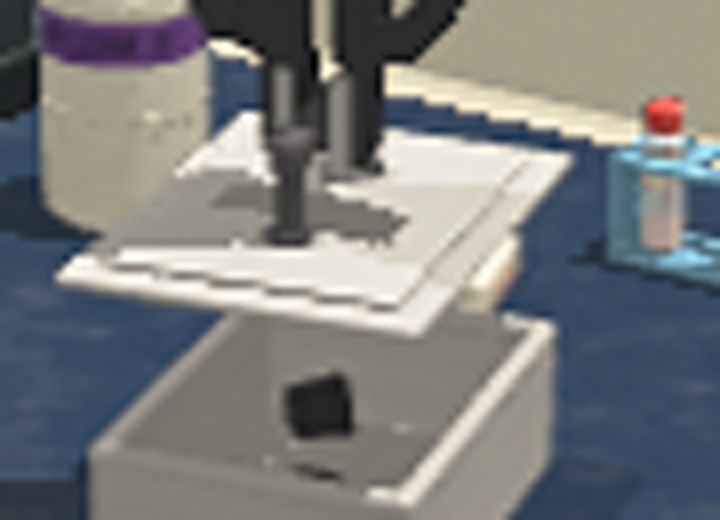

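View pics/s28b.png

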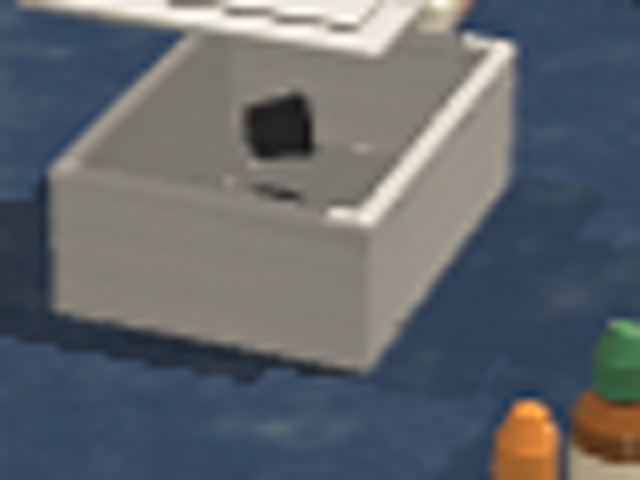

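```bash
python3 - <<'E'
from fit import *
import json
P=json.load(open("p.json")); bx=np.array(P["box"])
s=camera("scene"); o=get_obs(); p=o["eef_pos"]; z0=p[2]-.020
a=lambda l,o,k=8:(np.array(l,float)+.5)/k-.5+np.array(o)
B=np.array([[i*.075,j*.055,z] for i in(-1,1) for j in(-1,1) for z in (0,.055)])
uvB=a([[48,178],[370,222],[517,48],[55,312],[370,370],[513,185]],(290,185))
pr=proj(s,T(bx,B)); sel=[np.argmin(np.linalg.norm(pr-u,axis=1)) for u in uvB]; print(sel)
fb,r=fitpose([(s,B[sel],uvB)],bx); print("box scene",fb.round(4),r.round(1))
Lc=np.array([[i*.081,j*.061,.003] for i in(-1,1) for j in(-1,1)])
uvL=a([[60,277],[420,332],[574,158],[243,113]],(285,150))
f=lambda q:(proj(s,T(q[:3],Lc)+[0,0,q[3]])).reshape(-1,2)
q0=np.r_[p[0],p[1],bx[2],z0]; pr=f(q0); sel=[np.argmin(np.linalg.norm(pr-u,axis=1)) for u in uvL]; print(sel)
r=least_squares(lambda q:(f(q)[sel]-uvL).ravel(),q0); print("lid scene",r.x.round(4),r.fun.round(1),"expected",q0.round(4))
d=r.x[:2]-fb[:2]; ca,sa=np.cos(fb[2]),np.sin(fb[2]); print("lid-box in box frame",ca*d[0]+sa*d[1],-sa*d[0]+ca*d[1])
E
```

```text
[np.int64(3), np.int64(1), np.int64(5), np.int64(2), np.int64(0), np.int64(4)]
box scene [0.5026 0.0427 0.221 ] [ 0.3 -1.4  0.1  0.2 -0.1 -0.6 -0.   0.6 -0.2  1.  -0.2 -0.1]
[np.int64(1), np.int64(0), np.int64(2), np.int64(3)]
lid scene [0.5128 0.0524 0.2356 0.1075] [-0.2  0.1  0.1  0.1 -0.3 -0.2  0.3 -0. ] expected [0.5008 0.0466 0.2292 0.1111]
lid-box in box frame 0.012031766510538826 0.007193775696324218
```

```bash
python3 - <<'E'
from fit import *
import json
s=camera("scene"); p=get_obs()["eef_pos"]; print(p)
a=lambda l,o,k=8:(np.array(l,float)+.5)/k-.5+np.array(o)
uvL=a([[60,277],[420,332],[574,158],[243,113]],(285,150)); sel=[1,0,2,3]
for z in (.108,.110,.112,.114,.116):
    Lc=np.array([[i*.081,j*.061,z] for i in(-1,1) for j in(-1,1)])[sel]
    q,r=fitpose([(s,Lc,uvL)],[.5,.046,.23]); print(z,q.round(4),r.round(1))
c=camera("top"); crop(c,270,140,340,225,9,"t28.png")
z0=p[2]-.0195
lid=[p[0],p[1],.229]
L=[[[x,y,z+z0] for x,y,z in q] for q in LD]
crop(c,270,140,340,225,7,"t29.png",[T(lid,q) for q in L[:1]])
E
```

```text
[0.50069873 0.04659652 0.13110815]
0.108 [0.5176 0.0556 0.235 ] [ 0.   0.1  0.   0.1 -0.5 -0.1  0.4  0.1]
0.11 [0.5137 0.053  0.2355] [-0.1  0.1  0.1  0.1 -0.3 -0.2  0.4  0. ]
0.112 [0.5097 0.0503 0.236 ] [-0.3  0.1  0.2  0.2 -0.2 -0.3  0.3 -0.1]
0.114 [0.5058 0.0477 0.2365] [-0.4  0.1  0.3  0.2 -0.1 -0.3  0.2 -0.1]
0.116 [0.5018 0.045  0.237 ] [-0.6  0.1  0.4  0.2  0.  -0.4  0.2 -0.2]
```

View pics/t29.png

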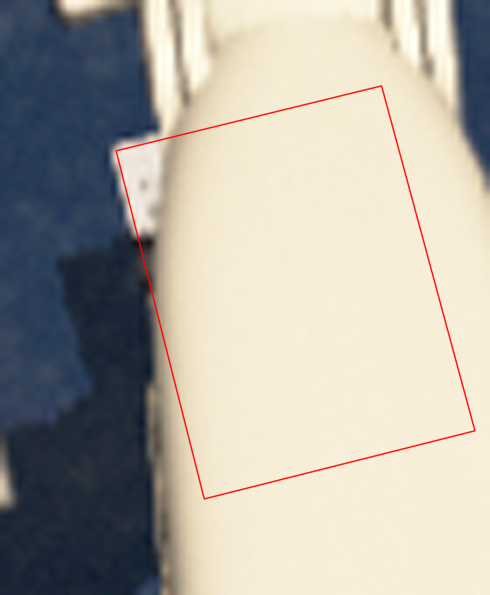

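```bash
python3 - <<'E'
from fit import *
goto([.4992,.0432,.0952],.225+np.pi/2)
E
```

```text
shift [ 0.043 -0.059  0.716] roll 0.044 cur yaw 1.8 j6 -0.137 clock 29.05
```

>>> move_arm:
  motion:
    - [4,[0.04,-0.06,0],0]
    - [4,[0.04,-0.06,0.05],0]
    - [4,[0.04,-0.06,0.15],0]
    - [4,[0.04,-0.06,0.3],0]
    - [4,[0.04,-0.06,0.45],0]
    - [4,[0.04,-0.06,0.57],0]
    - [4,[0.04,-0.06,0.65],0]
    - [4,[0.04,-0.06,0.7],0]
    - [4,[0.04,-0.06,0.7],0]
    - [4,[0.04,-0.06,0.7],0]

```text
clock: 30.05
eef_pos: [0.499, 0.0432, 0.0954]
tool_rot: [-0.115, 0.993, -0.0, 0.0]
ft_force: [0.2, 0.2, -4.0]
grip_width: 0.0109
```

```bash
python3 - <<'E'
from fit import *
o=get_obs(); p=o["eef_pos"]; print(p,o["ft_force"],o["ft_torque"],o["grip_width"])
goto([.4992,.0432,.0952],.225+np.pi/2)
s=camera("scene"); lid=[p[0],p[1],.229]; z0=p[2]-.0195; L=[[[x,y,z+z0] for x,y,z in q] for q in LD[:1]]; b=[.4996,.044,.228]
crop(s,280,155,375,245,7,"s30.png")
c=camera("top"); crop(c,270,140,400,250,5,"t30.png",[T(lid,q) for q in L])
E
```

```text
[0.49898107 0.04315382 0.09544061] [ 0.21198244  0.21241177 -3.97417158] [-0.02459264 -0.01831968  0.04420137] 0.010941786934852834
shift [-0.004 -0.     0.005] roll 0.044 cur yaw 1.8 j6 -0.143 clock 30.05
```

View pics/s30.png

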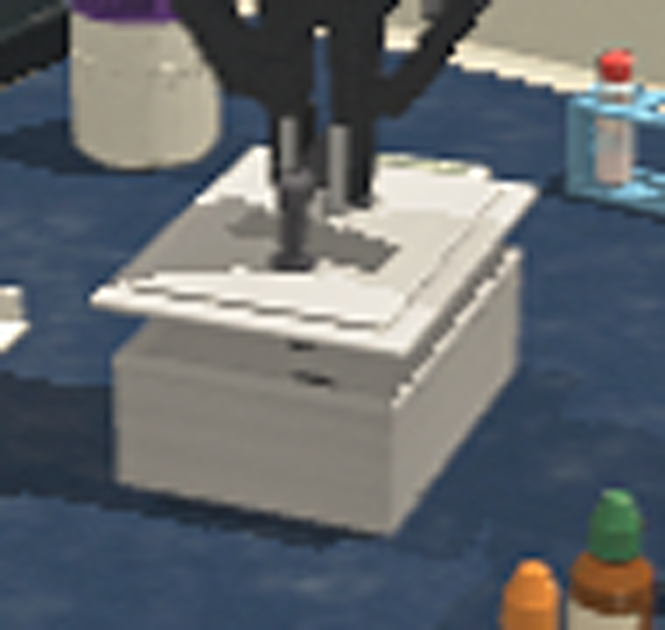

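View pics/t30.png

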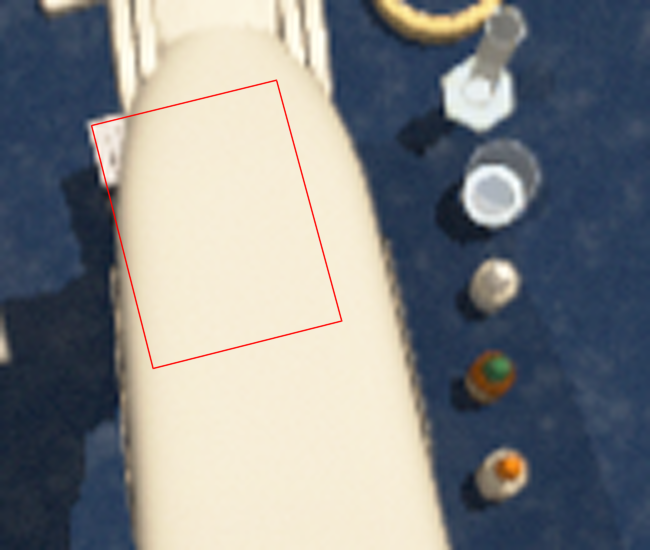

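```bash
python3 - <<'E'
from fit import *
s=camera("scene"); p=get_obs()["eef_pos"]
a=lambda l,o,k=7:(np.array(l,float)+.5)/k-.5+np.array(o)
uvL=a([[90,300],[408,353],[540,188]],(280,155)); sel=[1,0,2]
for z in (.0775,.0795):
    Lc=np.array([[i*.081,j*.061,z] for i in(-1,1) for j in(-1,1)])[sel]
    q,r=fitpose([(s,Lc,uvL)],[.5,.046,.23]); print(z,q.round(4),r.round(1))
B=np.array([[i*.075,j*.055,z] for i in(-1,1) for j in(-1,1) for z in (0,.055)])[[3,1,5,2,0,4]]
uvB=a([[115,358],[395,405],[521,252],[118,483],[392,534],[519,375]],(280,155))
q,r=fitpose([(s,B,uvB)],[.5,.046,.23]); print("box",q.round(4),r.round(1))
o=get_obs();print(o["ft_force"],o["grip_width"],np.abs(o["joint_vel"]).max())
E
```

```text
0.0775 [0.5059 0.0454 0.23  ] [ 0.2  0.1 -0.2 -0.  -0.1 -0. ]
0.0795 [0.5023 0.0431 0.2314] [ 0.1  0.1 -0.1  0.   0.  -0.1]
box [0.5032 0.0428 0.2167] [-0.1 -0.4 -0.1  0.   0.3 -0.6  0.   0.5 -0.   0.8 -0.  -0.6]
[-0.0352981  -0.36350643 -3.2209328 ] 0.010755205802552754 0.0016446568490696676
```

```bash
python3 -c "
from workcell import *
print(job_done()); print(get_obs()['clock'])"
```

```text
the job is handed in; nothing more can be done
None
the job is handed in; nothing more can be done
```

The stoppers are in the box, the tray is flat on the bench and let go, and the arm is holding the lid level over the box. I handed the job in at about 30 s; it gave no verdict.

**Tray:** The move interface cannot tilt the tool. I eased the grip to about 13.8 mm so the tray swung lip-down under its own weight until its underside rested on the box's near rim. I found that grip by testing just above the bench, and in one test the tray slipped and dropped about 16 mm flat with the stoppers still on it. After the tip, the overhead picture showed all three stoppers in the box. I levelled the tray again by pressing its lip on the bench, then released it; the last clear pictures showed it flat and empty.

**Lid:** I gripped it by its bar, lifted it with its underside about 0.2 m up, carried it over the row, and lowered it. By the arm's own position its underside is about 20 mm above the rim. The last check from the scene camera put the lid within about 3 mm of the box's centre and about 0.015 rad off its long sides. The arm was still, and the force reading gave no sign of contact.

**Checks that disagreed:**
- **Box:** the tray resting on the rim moved it about 2 mm. I corrected the lid's position for that.
- **Cameras:** the two differ by about 3 mm. An earlier scene-camera fit that left the height free put the lid about 12 mm off; fixing the height brought it back in line with the arm.
- **Hidden by the arm:** in the last overhead view only a corner of the lid could be seen, so the centring relies mostly on the scene camera and the arm's own position.
- **Row:** the last overhead view shows it standing as before; I did not measure its positions again.

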